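# Unhasp the materials chest and put two stain jars away

### The arm

A 7-joint arm with a two-finger parallel gripper is mounted at the origin on the work surface. World frame = base frame: x ahead of the robot, y to its left, z up, the work surface at z = 0. Lengths are in m, angles in rad, forces in N, time in s.
With the tool pointing down it reaches from about 0.4 to 0.85 m from the base axis. Payload 10.4 kg.
Tool frame: the origin (TCP) lies midway between the tips of the shut fingers; the grasp point (between the pads) lies 19 mm behind it; z points along the fingers, x is the direction in which the jaws open and shut, and the axes are right-handed (so a half turn about z gives the same grasp; the last joint's range is limited). The gripper opens to 85 mm and grips with 20 to 120 N. Pads are 22 mm wide; open, the fingers measure 114 mm over their backs; the gripper's body (76 mm by 85 mm) begins 54 mm behind the grasp point. The pads swing forward as they close: fully open they stand 13 mm farther back than shut.
Start: joints at [-1.213, 0.332, -0.065, 1.46, 0.022, 1.35, -0.088], TCP at [0.232, 0.58, 0.198] pointing down, gripper open.
Joint ranges: [-2.6, 2.6], [-0.5, 2.12], [-1.47, 1.34], [0.16, 2.42], [-1.27, 4.41], [0.06, 2.06], [-2.6, 2.6]. Speed limits (rad/s): [2.22, 2.22, 2.79, 2.79, 3.14, 3.14, 3.14].

### API

Orientations are given as a unit quaternion [x, y, z, w].
In Python, from workcell import manip, cams gives the robot as it stands.
- The arm moves only by the tool move_arm, never from a script. Its argument "moves" is a list of rows, each a list of 7 numbers: the turn, a rotation vector about the tool's x, y, z in degrees, then the shift along the tool's x, y, z in m, then the finger opening in m, from 0 to 0.0854. A call has 1 to 10 rows; each row is the pose to reach, as a shift and turn from the pose commanded when the call began, along the tool's axes at that moment; what a row does not reach only later rows make up. A row lasts 1/10 s, in which the tool goes at most 50 mm and 8.59 degrees, less where a joint would pass 70% of its speed; a pose out of reach is approached as far as the arm can. A call with a gripper value outside its range is refused whole. The fingers move at their own pace and stop on an object; "grip_force" is the grip in N (left out, the last holds). Time passes only in rows, so rows that repeat a pose let the fingers close. It gives the time, the measured TCP pose, the force and the opening at its end, in the units of the state.
- manip.get_obs(): the state, without advancing time (a new reading comes with each control period).
- cams.camera(name): name is "scene" or "top" or "wrist"; returns the picture (384x512x3 uint8, red, green, blue); there is no depth.
- cams.camera_params(name): a dict with "fx", "fy", "cx", "cy" (pixels), "xyz" and "rotation" of the camera in the world. Camera axes: x right, y up, looking along -z (the intrinsics and any distortion apply to the point x, -y, -z); pixel columns grow to the right and rows downward; lengths in m; the calibration is good to about 2 mm. A picture is of the moment at which its call begins: read the wrist's pose just before it. camera_params takes no time and is no camera call; for the wrist camera it gives the pose at the moment of the call.
- manip.hand_in(): hands the job in, once; it reports no verdict.
The state is a dict: "clock": time; "joint_pos": joint angles; "joint_velocities": joint speeds; "tau": joint torques, N m; "position": TCP position; "ee_rot": TCP orientation; "ft_force": force on the tool from outside, world axes, zero at the start; "torque": the same for the moment, N m; "grip_width": opening from 0.0 (shut) to 1.0 (fully open).
Only numpy, scipy, OpenCV 4.12 (cv2) and the standard library are available. Lean on these libraries where they do the work, as an engineer would, in place of code of your own. Each camera call takes 0.05 s, during which the arm holds its last target. There are 200 camera calls.

### The job

Put the two amber stain jars that stand on the counter away in the blue steel chest: flip its hasp off the staple and fold it right back onto the sloping front of the lid while the lid is still shut, then swing the lid up all the way, until it leans back and stays open by itself. Set the jars down, not dropped, upright in the two empty pockets inside, one in each and right down on the pocket floor, and leave the other things on the counter and in the chest where they are.

Things in the scene. Friction and masses are not known exactly. Their poses are not given: they have to be found in the camera images.
- case: Blue steel chest, fixed, 160 mm deep, 240 wide, 187 high shut. Origin: centre of its underside; x from front (x=-80, faces the robot) to back (+80), y to its left (+y), z up. Body: open box 120 mm high, 3 mm walls. Hip-roof lid on its rim: vertical front to 144 mm up, then sloping back at 45 degrees to the flat top (187 mm up, x=-37..+37).
- staple (a point): Where the staple meets the chest's front: a steel U-loop, 104 mm up, y=0, standing 18 mm out of the front, 15 mm tall, of 5 mm bar. The hasp's slot hangs over it; while it does, the lid cannot be raised.
- hasp (a joint): Angle of the hasp leaf against the lid: 0 hanging straight down over the staple, 1.57 straight out from the front, 3.14 straight up, 3.6 (stop) folded right back with its tab on the sloping lid. Starts at 0 to 0.12, on the staple. Stiff hinge (0.025 N m): the leaf stays where it is left.
- hasp_hinge (a point): Centre of the hasp's hinge axis, which lies along the chest's y; at x=-86, y=0, 146 mm up in the chest's frame when the lid is shut. This frame turns with the leaf, which runs along its -z, outer side to its -x.
- hasp_tab (a point): Middle of the tab at the hasp's free end, 60 mm along the leaf from the axis and 10 mm to its outer side: 86 mm up, 16 mm off the chest's front when hanging. Steel leaf 34 mm wide (y), 3 thick, 62 long, slot 12 x 20 mm; its end is turned outwards into a tab 16 mm deep, 34 wide, 4 thick, which can be pinched across its width and turns easily between fingers.
- lid (a joint): Opening angle of the lid: 0 shut, 1.85 fully open (stop). About 0.45 kg, hinge friction 0.2 N m: takes about 3 to 4 N upwards at a finger lift; falls shut if let go below about 0.8, stays where it is left from 1.0 on.
- lid_hinge (a point): Middle of the lid's hinge axis, which lies along the chest's y, at x=+80, 120 mm up. This frame turns with the lid.
- lift_left (a point): Left finger lift of the lid: a steel lip 50 mm wide (y), 18 deep, 4 thick, standing straight out of the lid's front, nothing below it; fingers can be hooked under it. Point: middle of its outer edge, on the underside; x=-98, y=+85, 122 mm up in the chest's frame when shut. Moves with the lid.
- lift_right (a point): The same on the right finger lift (y=-85).
- pocket_a (a point): Centre of the floor of the empty pocket at front right in the chest (x=-34, y=-55), 60 mm above the counter. A white rack inside, flat top 85 mm above the counter and 35 mm below the chest's rim, has four round pockets, 37 mm in diameter, 25 mm deep, at x=+-34, y=+-55; two hold jars. Covered until the lid is open.
- pocket_b (a point): Centre of the floor of the empty pocket at back left (x=+34, y=+55), same height, diameter and depth.
- jar_a: Amber glass stain jar with a white paper band and a brass-coloured cap, 55 mm tall, closed, about 70 g; body 32 mm in diameter, cap (from 36 mm up) 33 mm. Origin: centre of its underside, z up. Stands upright on the counter, clear of its neighbours by 25 mm or more. To be put away.
- jar_b: Amber glass stain jar with a white paper band and a brass-coloured cap, 55 mm tall, closed, about 70 g; body 32 mm in diameter, cap (from 36 mm up) 33 mm. Origin: centre of its underside, z up. Stands upright on the counter, clear of its neighbours by 25 mm or more. To be put away.
- stored_1: A like jar already in the chest, in the pocket at front left (x=-34, y = +55). Stays there.
- stored_2: A like jar already in the chest, in the pocket at back right (x=+34, y = -55). Stays there.
- bottle: White plastic dropper bottle with an orange pointed cap, 34 mm in diameter, 96 mm tall, standing among the jars on the counter. Origin: centre of its underside. Leave alone.
- padlock: Opened brass padlock of the chest, 34 x 40 x 15 mm with a steel shackle, lying flat on the counter in front of the chest. Leave alone.
- articulator: Dental articulator, aluminium with black feet, blue plates and plaster models, 120 x 110 mm, 120 mm tall, left of the chest. Leave alone.
- cast: Plaster cast of a jaw, 60 x 60 mm, 26 mm tall, on the counter near the robot, right. Leave alone.
- palette: White ceramic mixing palette, 80 x 115 x 11 mm, far right. Leave alone.
- brush: Ceramist's brush, 165 mm long, 9 mm thick, lying on the right of the counter. Leave alone.
There are look-alikes about, which are no part of the job. What is shaped like the jar_b but green or turquoise is not meant.

How it is judged:
By the outcome, as a careful person would: the job done as asked, in the order asked, and still so for the second after the job is handed in, with the robot touching nothing.
It also fails if it takes over 72 s, if anything falls off the work surface, if the arm or the gripper's body presses on something with over 40 N, if the wrist force passes 120 N, or if a joint passes its speed limit or range.

## Working session

There is one attempt and no reset: what is moved stays moved. The work goes in short steps, Python scripts to look and compute and a tool call to move; the robot and the scene stay as the last step left them, time stands still between calls to the robot, and variables do not carry over. Pictures are saved under pics/ and viewed, about 8 in all and at most 12, crops included, and the job is handed in when it is done.

Besides the shell and the picture viewer there is one more tool, called after ">>>" in YAML: its name, and indented under it one key for each argument. move_arm: Moves the arm, as the interface text tells. Its arguments: {"type":"object","properties":{"moves":{"type":"array","items":{"type":"array","items":{"type":"number"}}},"grip_force":{"type":"number"}},"required":["moves"]}

```bash
ls; mkdir -p pics; cat > h.py <<'E'
import numpy as np, cv2
from workcell import manip, cams
from scipy.spatial.transform import Rotation as R
def rotm(p):
    r=np.array(p["rotation"],float)
    return r if r.shape==(3,3) else R.from_quat(r).as_matrix()
def snap(n,f):
    p=cams.camera_params(n); im=cams.camera(n); cv2.imwrite(f,np.ascontiguousarray(im[:,:,::-1])); return im,p
def ray(p,u,v):
    d=np.array([(u-p["cx"])/p["fx"],-(v-p["cy"])/p["fy"],-1.]); return np.array(p["xyz"]),rotm(p)@d
def onz(p,u,v,z):
    o,d=ray(p,u,v); return o+d*(z-o[2])/d[2]
def proj(p,X):
    c=rotm(p).T@(np.array(X)-np.array(p["xyz"])); return p["cx"]+p["fx"]*c[0]/-c[2],p["cy"]-p["fy"]*c[1]/-c[2]
E
python3 - <<'E'
from h import *
import pickle
a,pa=snap("scene","pics/s0.png"); b,pb=snap("top","pics/t0.png")
print(pa);print(pb);print(cams.camera_params("wrist"));print(manip.get_obs())
pickle.dump((pa,pb),open("p.pkl","wb"))
E
```

```text
pics
{'fx': 375.10412986996096, 'fy': 375.10412986996096, 'cx': 250.94079873301638, 'cy': 196.39817949845968, 'xyz': array([ 1.00520754, -0.4617153 ,  0.86776611]), 'rotation': array([0.32701151, 0.13506521, 0.37553417, 0.85661832])}
{'fx': 423.74749715545727, 'fy': 423.74749715545727, 'cx': 254.4103255826743, 'cy': 191.2664153020457, 'xyz': array([0.38092504, 0.01974862, 1.30186722]), 'rotation': array([-0.03044154,  0.04306904,  0.7080666 , -0.70417332])}
{'fx': 279.2926015242076, 'fy': 279.2926015242076, 'cx': 253.5118147054527, 'cy': 189.4808391493961, 'xyz': array([0.17142295, 0.60415212, 0.37313464]), 'rotation': array([-0.10799694, -0.07219897,  0.55630428,  0.82076155])}
{'clock': 0.1, 'joint_pos': array([-1.21259418,  0.33279264, -0.06471998,  1.46085816,  0.02160475,
        1.34988954, -0.08852976]), 'joint_velocities': array([ 0.00082706, -0.00351342,  0.00027209, -0.00240323, -0.00094308,
       -0.00011546, -0.00103703]), 'tau': array([ 9.45159445e-04, -6.26745415e+01,  4.88645816e-02, -3.92435753e+01,
        1.63261191e-02,  6.86967687e-03,  1.16736462e-05]), 'position': array([0.23214616, 0.57988341, 0.19720519]), 'ee_rot': array([ 8.28147332e-01,  5.60510129e-01, -5.02558204e-04,  3.73190127e-04]), 'ft_force': array([ 0.15028659,  0.0479384 , -0.19301173]), 'torque': array([ 0.04160608, -0.02286465, -0.01319662]), 'grip_width': 0.9988108120601258}
```

View pics/s0.png

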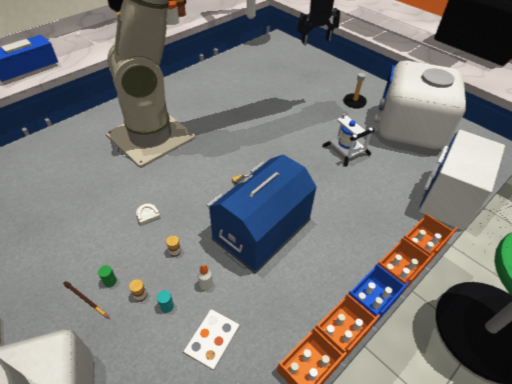

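View pics/t0.png

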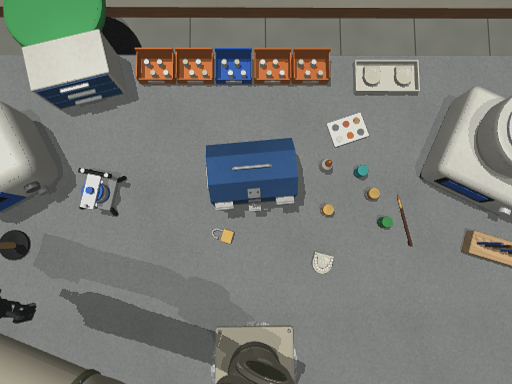

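Amber jars: top (328,210) and (373,194), which are scene (173,245) and (138,290). Green (386,222) and turquoise (362,171) in the top view are look-alikes. I'll enlarge the chest and jars to confirm.

```bash
python3 - <<'E'
from h import *
import pickle
pa,pb=pickle.load(open("p.pkl","rb"))
t=cv2.imread("pics/t0.png"); s=cv2.imread("pics/s0.png")
c1=cv2.resize(t[130:220,195:310],None,fx=5,fy=5,interpolation=cv2.INTER_CUBIC)
c2=cv2.resize(t[145:240,315:415],None,fx=2.2,fy=2.2,interpolation=cv2.INTER_CUBIC)
o=np.zeros((460,800,3),np.uint8);o[:c1.shape[0],:c1.shape[1]]=c1;o[:c2.shape[0],578:578+c2.shape[1]]=c2
c3=cv2.resize(s[225:315,85:190],None,fx=2.1,fy=2.1);o[230:230+c3.shape[0],578:578+c3.shape[1]]=c3
cv2.imwrite("pics/c0.png",o)
def amber(im):
    h=cv2.cvtColor(im,cv2.COLOR_BGR2HSV); return cv2.inRange(h,(10,110,90),(28,255,255))
for im,p,n in((t,pb,"top"),(s,pa,"scene")):
    N,l,st,ce=cv2.connectedComponentsWithStats(amber(im))
    for i in range(1,N):
        if 25<st[i,4]<400: print(n,st[i],ce[i].round(1),onz(p,*ce[i],.055 if n=="top" else .04).round(4))
h=cv2.cvtColor(t,cv2.COLOR_BGR2HSV);m=cv2.inRange(h,(100,120,30),(125,255,255));m[:100]=0
N,l,st,ce=cv2.connectedComponentsWithStats(m);i=1+st[1:,4].argmax();print(st[i])
c=max(cv2.findContours((l==i).astype(np.uint8),0,2)[0],key=cv2.contourArea)
print(cv2.approxPolyDP(c,3,True)[:,0].tolist())
E
```

```text
top [134  47  38   3  82] [151.5  48.4] [0.9512 0.3085 0.055 ]
top [175  48  37   2  74] [193.   48.5] [0.9509 0.1821 0.055 ]
top [254  48  38   2  75] [272.3  48.5] [ 0.9514 -0.0606  0.055 ]
top [294  48  37   2  74] [312.   48.5] [ 0.9515 -0.1829  0.055 ]
top [136  51   2  27  41] [136.4  62.1] [0.9075 0.3535 0.055 ]
top [347 132   7   6  35] [349.8 134.6] [ 0.6813 -0.2914  0.055 ]
top [325 160   7   6  31] [328.  162.5] [ 0.5964 -0.2236  0.055 ]
top [368 188  12  11  99] [373.5 193. ] [ 0.5043 -0.357   0.055 ]
top [398 199   4  13  27] [399.4 204.5] [ 0.4696 -0.4331  0.055 ]
top [322 204  12  11  97] [327.6 209.2] [ 0.4567 -0.219   0.055 ]
top [220 229  14  15 139] [226.6 235.9] [0.3803 0.0791 0.055 ]
scene [168   0  15   9  82] [173.2   3.5] [-0.8097  0.6756  0.04  ]
scene [354  81   8  19  67] [357.2  90.2] [0.3514 0.7373 0.04  ]
scene [233 175   9   7  30] [236.1 177.7] [0.3915 0.0634 0.04  ]
scene [166 236  13  14 147] [172.5 242.3] [ 0.4574 -0.2193  0.04  ]
scene [200 264   8  10  59] [203.4 269.1] [ 0.5764 -0.2092  0.04  ]
scene [129 280  16  15 182] [136.5 286.9] [ 0.506  -0.3585  0.04  ]
scene [ 93 305  13  10  48] [ 99.  309.8] [ 0.4981 -0.4531  0.04  ]
scene [200 329   9   9  61] [204.2 332.5] [ 0.7043 -0.3074  0.04  ]
scene [206 351   9   8  54] [209.9 354.4] [ 0.7498 -0.3281  0.04  ]
[ 206  138   92   66 4833]
[[291, 138], [206, 146], [211, 202], [246, 202], [246, 189], [256, 186], [261, 189], [261, 200], [274, 199], [276, 195], [294, 196], [297, 173]]
```

View pics/c0.png

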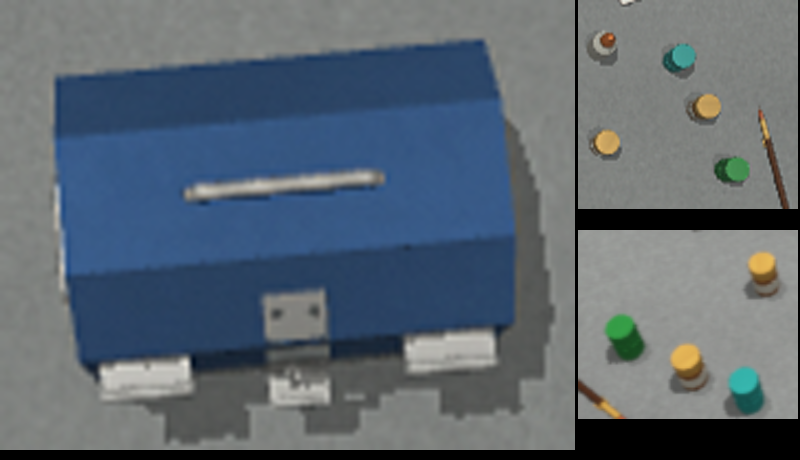

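```bash
cat > fit.py <<'E'
from h import *
import pickle
from scipy.optimize import least_squares
pa,pb=pickle.load(open("p.pkl","rb"))
pts=[(70,275,-37,120,187),(514,235,-37,-120,187),(58,135,37,120,187),(500,98,37,-120,187),
(103,400,-98,110,122),(192,393,-98,60,122),(406,371,-98,-60,122),(496,364,-98,-110,122)]
W=np.array([onz(pb,195+u/5,130+v/5,z/1000)[:2] for u,v,_,_,z in pts])
L=np.array([[a,b] for _,_,a,b,_ in pts])/1000
def T(q,L): c,s=np.cos(q[2]),np.sin(q[2]); return L@np.array([[c,s],[-s,c]])+q[:2]
r=least_squares(lambda q:(T(q,L)-W).ravel(),[.6,0,0]);q=r.x
print(q,np.degrees(q[2]));print(((W-T(q,L))*1000).round(1))
def w(x,y,z): return np.r_[T(q,np.array([[x,y]])/1000)[0],z/1000]
if __name__=="__main__":
    for n,P in dict(hinge=(-86,0,146),tab=(-96,0,86),liftL=(-98,85,122),liftR=(-98,-85,122),pA=(-34,-55,60),pB=(34,55,60),st=(-98,0,104)).items(): print(n,w(*P).round(4),np.round(proj(pa,w(*P)),1))
    for P in [(-37,-120,187),(37,-120,187),(-37,120,187),(-80,-120,0)]: print(P,np.round(proj(pa,w(*P)),1))
E
python3 fit.py
```

```text
[0.56061184 0.00510641 0.08425824] 4.827641691647637
[[ 0.8 -2.1]
 [ 1.   1.3]
 [ 2.2 -1.6]
 [ 1.4  1.4]
 [-1.6  0.1]
 [-2.1  0.5]
 [-0.6  0.5]
 [-1.1 -0.1]]
hinge [ 0.4749 -0.0021  0.146 ] [237.7 178.3]
tab [ 0.465 -0.003  0.086] [235.4 191.5]
liftL [0.4558 0.0816 0.122 ] [255.3 166.5]
liftR [ 0.4701 -0.0878  0.122 ] [212.3 199.4]
pA [ 0.5314 -0.0526  0.06  ] [238.1 220.4]
pB [0.5899 0.0628 0.06  ] [283.  210.6]
st [ 0.463  -0.0031  0.104 ] [234.8 186.8]
(-37, -120, 187) [217.7 202.8]
(37, -120, 187) [240.4 219.6]
(-37, 120, 187) [281.4 153.3]
(-80, -120, 0) [210.4 238.2]
```

```bash
cat > plan.py <<'E'
import fit
from h import *
def rot(tilt,yaw=0):  # tilt deg: tool z leans toward chest +x ; tool x = chest +y (+yaw)
    y=fit.q[2]+np.radians(yaw); x=np.array([-np.sin(y),np.cos(y),0]); f=np.array([np.cos(y),np.sin(y),0])
    t=np.radians(tilt); z=np.array([0,0,-1])*np.cos(t)+f*np.sin(t)
    return np.c_[x,np.cross(z,x),z]
def rows(wps,base=None):  # wps: (world xyz, tilt, yaw)
    o=manip.get_obs(); p0=o["position"]; R0=R.from_quat(o["ee_rot"]).as_matrix()
    if base: p0,R0=np.array(base[0]),rot(*base[1:])
    for p,t,y in wps:
        print((np.degrees(R.from_matrix(R0.T@rot(t,y)).as_rotvec()).round(1)).tolist(),(R0.T@(np.array(p)-p0)).round(4).tolist(), np.round(p,3))
def st():
    o=manip.get_obs(); print(o["clock"],o["position"].round(4),R.from_quat(o["ee_rot"]).as_matrix().round(3).tolist(),o["ft_force"].round(1),round(o["grip_width"],3),o["joint_pos"].round(2))
E
python3 - <<'E'
from plan import *
z=rot(40)[:,2]; tab=fit.w(-96,0,86)
rows([((.36,.33,.27),0,0),((.40,0.1,.25),20,0),(tab-z*.045,40,0)])
E
```

```text
[0.56061184 0.00510641 0.08425824] 4.827641691647637
[[ 0.8 -2.1]
 [ 1.   1.3]
 [ 2.2 -1.6]
 [ 1.4  1.4]
 [-1.6  0.1]
 [-2.1  0.5]
 [-0.6  0.5]
 [-1.1 -0.1]]
[-0.0, 0.1, -26.6] [-0.1846, 0.2116, -0.0726] [0.36 0.33 0.27]
[-19.7, 4.7, -26.4] [-0.3832, 0.3342, -0.0523] [0.4  0.1  0.25]
[-39.3, 9.4, -25.5] [-0.4675, 0.4069, 0.0773] [ 0.436 -0.005  0.12 ]
```

>>> move_arm:
  moves:
    - [0, 0, -26.6, -0.185, 0.212, -0.073, 0.0854]
    - [0, 0, -26.6, -0.185, 0.212, -0.073, 0.0854]
    - [0, 0, -26.6, -0.185, 0.212, -0.073, 0.0854]
    - [0, 0, -26.6, -0.185, 0.212, -0.073, 0.0854]
    - [-19.7, 4.7, -26.4, -0.383, 0.334, -0.052, 0.06]
    - [-19.7, 4.7, -26.4, -0.383, 0.334, -0.052, 0.06]
    - [-19.7, 4.7, -26.4, -0.383, 0.334, -0.052, 0.06]
    - [-19.7, 4.7, -26.4, -0.383, 0.334, -0.052, 0.06]
    - [-19.7, 4.7, -26.4, -0.383, 0.334, -0.052, 0.06]
    - [-19.7, 4.7, -26.4, -0.383, 0.334, -0.052, 0.06]
  grip_force: 20

```text
clock: 1.1
position: [0.3953, 0.1168, 0.249]
ee_rot: [0.666, 0.726, 0.128, 0.117]
ft_force: [-7.7, -14.8, 13.8]
grip_width: 0.699
```

```bash
sed -i '/^print/d' fit.py; python3 - <<'E'
from plan import *
st()
z=rot(40)[:,2]; tab=fit.w(-96,0,86)
rows([(tab-z*.045,40,0)])
E
```

```text
1.1 [0.3953 0.1168 0.249 ] [[-0.086, 0.936, 0.341], [0.996, 0.081, 0.029], [-0.0, 0.342, -0.94]] [ -7.7 -14.8  13.8] 0.699 [-0.78 -0.5   0.16  2.16  0.27  1.18  0.97]
[-20.0, -0.0, 0.1] [-0.1252, -0.0156, 0.1311] [ 0.436 -0.005  0.12 ]
```

>>> move_arm:
  moves:
    - [-10, 0, 0, -0.125, 0.01, 0.06, 0.06]
    - [-10, 0, 0, -0.125, 0.01, 0.06, 0.06]
    - [-10, 0, 0, -0.125, 0.01, 0.06, 0.06]
    - [-20, 0, 0, -0.125, -0.016, 0.131, 0.06]
    - [-20, 0, 0, -0.125, -0.016, 0.131, 0.06]
    - [-20, 0, 0, -0.125, -0.016, 0.131, 0.06]
    - [-20, 0, 0, -0.125, -0.016, 0.131, 0.06]

```text
clock: 1.8
position: [0.4649, 0.0509, 0.1784]
ee_rot: [0.637, 0.708, 0.233, 0.194]
ft_force: [-0.4, 1.7, 0.5]
grip_width: 0.705
```

```bash
python3 - <<'E'
from plan import *
st()
im,p=snap("wrist","pics/w1.png")
print(np.round([proj(p,fit.w(*P)) for P in [(-96,17,86),(-96,-17,86),(-86,0,146),(-98,60,122),(-98,-60,122)]],1).tolist())
z=rot(40)[:,2]; tab=fit.w(-96,0,86)
rows([(tab-z*.045,40,0),(tab+z*.011,40,0)])
E
```

```text
1.8 [0.4649 0.0509 0.1784] [[-0.112, 0.813, 0.571], [0.993, 0.079, 0.083], [0.023, 0.577, -0.817]] [-0.4  1.7  0.5] 0.705 [ 0.32 -0.5  -0.43  2.39 -0.37  0.61  1.78]
[[208.8, 124.8], [169.0, 124.4], [180.9, 184.8], [260.1, 151.7], [103.7, 150.7]]
[-4.8, -1.8, 0.2] [-0.0502, -0.0601, 0.0255] [ 0.436 -0.005  0.12 ]
[-4.8, -1.8, 0.2] [-0.0519, -0.0554, 0.0813] [ 0.472 -0.002  0.078]
```

View pics/w1.png

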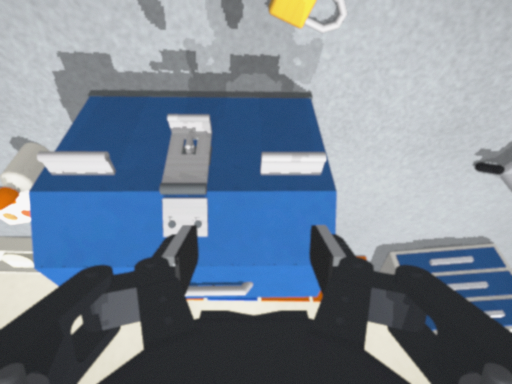

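```bash
python3 - <<'E'
from plan import *
T=25
z=rot(T)[:,2]; tab=fit.w(-97,0,86)
rows([(tab-z*.09,T,0),(tab-z*.045,T,0)])
E
```

```text
[10.2, -1.7, 0.4] [-0.0489, -0.0412, -0.0188] [ 0.426 -0.006  0.168]
[10.2, -1.7, 0.4] [-0.0503, -0.0491, 0.0255] [ 0.445 -0.005  0.127]
```

>>> move_arm:
  moves:
    - [10.2, -1.7, 0.4, -0.049, -0.041, -0.019, 0.06]
    - [10.2, -1.7, 0.4, -0.049, -0.041, -0.019, 0.06]
    - [10.2, -1.7, 0.4, -0.049, -0.041, -0.019, 0.06]
    - [10.2, -1.7, 0.4, -0.05, -0.049, 0.025, 0.06]
    - [10.2, -1.7, 0.4, -0.05, -0.049, 0.025, 0.06]
    - [10.2, -1.7, 0.4, -0.05, -0.049, 0.025, 0.06]

```text
clock: 2.45
position: [0.4442, 0.0013, 0.1284]
ee_rot: [0.658, 0.722, 0.16, 0.144]
ft_force: [-0.1, 0.0, 0.3]
grip_width: 0.706
```

```bash
python3 - <<'E'
from plan import *
st()
T=25
z=rot(T)[:,2]; tab=fit.w(-97,0,86)
rows([(tab-z*.045,T,0),(tab+z*.011,T,0)])
E
```

```text
2.45 [0.4442 0.0013 0.1284] [[-0.094, 0.904, 0.418], [0.996, 0.084, 0.041], [0.002, 0.42, -0.907]] [-0.1  0.   0.3] 0.706 [ 0.38 -0.36 -0.41  2.35 -0.26  0.7   1.8 ]
[-0.2, -0.3, 0.5] [-0.006, -0.0005, 0.0016] [ 0.445 -0.005  0.127]
[-0.2, -0.3, 0.5] [-0.0063, -0.0003, 0.0576] [ 0.469 -0.003  0.076]
```

>>> move_arm:
  moves:
    - [0, 0, 0, -0.005, 0, 0.02, 0.06]
    - [0, 0, 0, -0.006, 0, 0.04, 0.06]
    - [0, 0, 0, -0.006, 0, 0.057, 0.06]
    - [0, 0, 0, -0.006, 0, 0.057, 0.06]

```text
clock: 2.85
position: [0.4691, -0.0029, 0.0771]
ee_rot: [0.658, 0.722, 0.16, 0.145]
ft_force: [-0.8, 0.7, -0.5]
grip_width: 0.709
```

```bash
python3 - <<'E'
from plan import *
st()
im,p=snap("wrist","pics/w2.png")
cv2.imwrite("pics/w2c.png",cv2.resize(cv2.imread("pics/w2.png")[150:384,100:420],None,fx=2.2,fy=2.2))
E
```

```text
2.85 [ 0.4691 -0.0029  0.0771] [[-0.093, 0.903, 0.419], [0.996, 0.084, 0.04], [0.001, 0.421, -0.907]] [-0.8  0.7 -0.5] 0.709 [ 0.41 -0.2  -0.45  2.37 -0.21  0.53  1.76]
```

View pics/w2c.png

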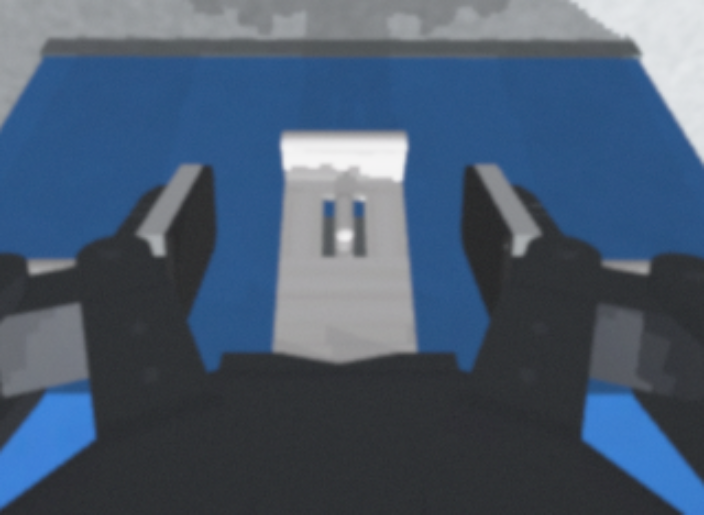

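>>> move_arm:
  moves:
    - [0, 0, 0, 0, 0, 0.004, 0.03]
    - [0, 0, 0, 0, 0, 0.004, 0.02]
    - [0, 0, 0, 0, 0, 0.004, 0.02]
    - [0, 0, 0, 0, 0, 0.004, 0.02]
    - [0, 0, 0, 0, 0, 0.004, 0.02]

```text
clock: 3.4
position: [0.4711, -0.0036, 0.0741]
ee_rot: [0.658, 0.721, 0.16, 0.145]
ft_force: [-0.2, 0.1, -0.3]
grip_width: 0.233
```

```bash
python3 - <<'E'
from plan import *
st()
T=25
z=rot(T)[:,2]
o=manip.get_obs(); tab0=fit.w(-97,0,86); off=o["position"]-tab0; print(off)
def tab(th): 
    return fit.w(-86-60*np.sin(th)-10*np.cos(th),0,146-60*np.cos(th)+10*np.sin(th))
b=(o["position"],T,0)
d0=tab(0.05)
rows([(o["position"]+tab(th)-d0,T,0) for th in np.arange(.25,3.7,.2)])
E
```

```text
3.4 [ 0.4711 -0.0036  0.0741] [[-0.092, 0.903, 0.42], [0.996, 0.083, 0.04], [0.001, 0.422, -0.906]] [-0.2  0.1 -0.3] 0.233 [ 0.41 -0.19 -0.45  2.37 -0.2   0.52  1.76]
[ 0.00715598 -0.00050057 -0.0118568 ]
[-0.0, -0.2, 0.4] [0.0001, -0.0089, -0.0083] [ 0.46  -0.005  0.078]
[-0.0, -0.2, 0.4] [0.0002, -0.0159, -0.0182] [ 0.449 -0.005  0.084]
[-0.0, -0.2, 0.4] [0.0003, -0.0209, -0.0293] [ 0.44  -0.006  0.092]
[-0.0, -0.2, 0.4] [0.0003, -0.0235, -0.0411] [ 0.433 -0.007  0.101]
[-0.0, -0.2, 0.4] [0.0004, -0.0238, -0.0533] [ 0.427 -0.007  0.112]
[-0.0, -0.2, 0.4] [0.0004, -0.0216, -0.0652] [ 0.424 -0.008  0.124]
[-0.0, -0.2, 0.4] [0.0004, -0.0171, -0.0765] [ 0.423 -0.008  0.136]
[-0.0, -0.2, 0.4] [0.0004, -0.0104, -0.0866] [ 0.425 -0.007  0.148]
[-0.0, -0.2, 0.4] [0.0004, -0.0019, -0.0953] [ 0.429 -0.007  0.16 ]
[-0.0, -0.2, 0.4] [0.0004, 0.0082, -0.102] [ 0.436 -0.007  0.17 ]
[-0.0, -0.2, 0.4] [0.0003, 0.0195, -0.1067] [ 0.444 -0.006  0.179]
[-0.0, -0.2, 0.4] [0.0002, 0.0314, -0.109] [ 0.454 -0.005  0.186]
[-0.0, -0.2, 0.4] [0.0001, 0.0435, -0.1088] [ 0.465 -0.004  0.191]
[-0.0, -0.2, 0.4] [0.0001, 0.0554, -0.1063] [ 0.476 -0.003  0.194]
[-0.0, -0.2, 0.4] [-0.0, 0.0665, -0.1015] [ 0.489 -0.002  0.194]
[-0.0, -0.2, 0.4] [-0.0001, 0.0765, -0.0945] [ 0.5   -0.001  0.192]
[-0.0, -0.2, 0.4] [-0.0002, 0.0849, -0.0857] [ 0.512 -0.     0.188]
[-0.0, -0.2, 0.4] [-0.0003, 0.0913, -0.0755] [0.522 0.001 0.181]
```

```bash
python3 - <<'E'
from plan import *
im,p=snap("wrist","pics/w3.png")
im2,p2=snap("scene","pics/s3.png")
a=cv2.resize(cv2.imread("pics/w3.png")[180:360,150:370],(550,450)); b=cv2.resize(cv2.imread("pics/s3.png")[150:230,200:260],None,fx=4,fy=4)
o=np.zeros((450,800,3),np.uint8);o[:,:550]=a;o[:320,555:795]=b;cv2.imwrite("pics/c3.png",o)
for P in [(-96,17,86),(-96,-17,86),(-103,0,86),(-98,60,122),(-98,-60,122)]: print(np.round(proj(p,fit.w(*P)),1))
print("tcp",proj(p,manip.get_obs()["position"]))
E
```

```text
[282.6 223.1]
[228.1 222.8]
[255.5 215. ]
[371.  271.6]
[140.  270.6]
tcp (np.float64(253.49118617990524), np.float64(216.02627797018624))
```

View pics/c3.png

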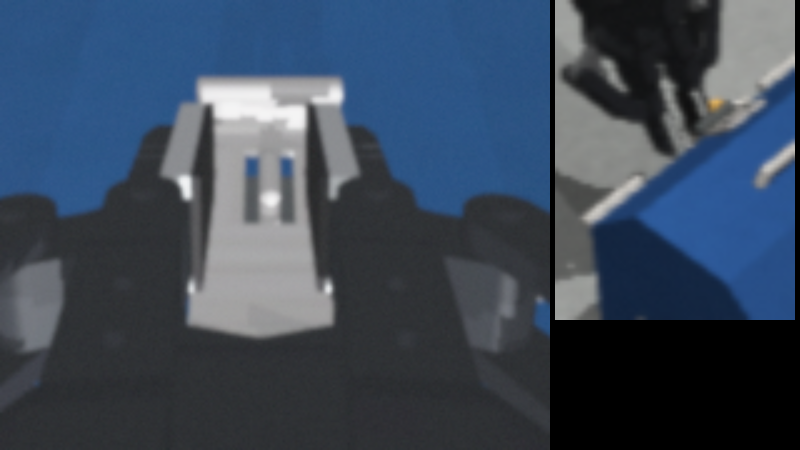

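>>> move_arm:
  moves:
    - [0, 0, 0, 0, -0.003, 0, 0.06]
    - [0, 0, 0, 0, -0.006, 0, 0.06]
    - [0, 0, 0, 0, -0.006, 0, 0.06]
    - [0, 0, 0, 0, -0.006, 0.004, 0.06]
    - [0, 0, 0, 0, -0.006, 0.009, 0.06]
    - [0, 0, 0, 0, -0.006, 0.009, 0.02]
    - [0, 0, 0, 0, -0.006, 0.009, 0.02]
    - [0, 0, 0, 0, -0.006, 0.009, 0.02]
    - [0, 0, 0, 0, -0.006, 0.009, 0.02]

```text
clock: 4.4
position: [0.4695, -0.0036, 0.0632]
ee_rot: [0.658, 0.721, 0.16, 0.145]
ft_force: [-0.6, -0.3, -0.1]
grip_width: 0.234
```

```bash
python3 - <<'E'
from plan import *
st()
E
```

```text
4.4 [ 0.4695 -0.0036  0.0632] [[-0.092, 0.903, 0.42], [0.996, 0.083, 0.04], [0.001, 0.422, -0.907]] [-0.6 -0.3 -0.1] 0.234 [ 0.41 -0.17 -0.46  2.38 -0.19  0.49  1.75]
```

```bash
python3 - <<'E'
from plan import *
p=cams.camera_params("wrist"); o=manip.get_obs()
R0=R.from_quat(o["ee_rot"]).as_matrix(); print("cam in tool",R0.T@(p["xyz"]-o["position"]),(R0.T@rotm(p)).round(3))
im,p=snap("wrist","pics/w4.png")
im2,p2=snap("scene","pics/s4.png")
a=cv2.resize(cv2.imread("pics/w4.png")[170:350,150:370],(550,450)); 
x=cv2.imread("pics/s4.png")[165:215,205:255];b=cv2.resize(x,(245,245),interpolation=cv2.INTER_CUBIC)
O=np.zeros((450,800,3),np.uint8);O[:,:550]=a;O[:245,553:798]=b;cv2.imwrite("pics/c4.png",O)
R_=lambda P:np.round(proj(p,o["position"]+R0@np.array(P)),1)
for P in [(.01,-.011,0),(.01,-.011,-.01),(.01,-.011,-.02),(.01,.011,-.01),(.01,.011,0)]: print(P,R_(P))
for P in [(-102,17,86),(-102,-17,86),(-86,17,86),(-86,17,146)]: print(P,np.round(proj(p,fit.w(*P)),1))
E
```

```text
cam in tool [-1.10923942e-04 -6.54775241e-02 -1.76107635e-01] [[ 1.    -0.001 -0.001]
 [-0.001 -0.966 -0.257]
 [-0.     0.257 -0.966]]
(0.01, -0.011, 0) [268.7 200.6]
(0.01, -0.011, -0.01) [269.5 205.3]
(0.01, -0.011, -0.02) [270.5 210.6]
(0.01, 0.011, -0.01) [269.  237.8]
(0.01, 0.011, 0) [268.2 231.5]
(-102, 17, 86) [284.6 231.7]
(-102, -17, 86) [226.3 231.4]
(-86, 17, 86) [282.5 249. ]
(-86, 17, 146) [293.1 355. ]
```

View pics/c4.png

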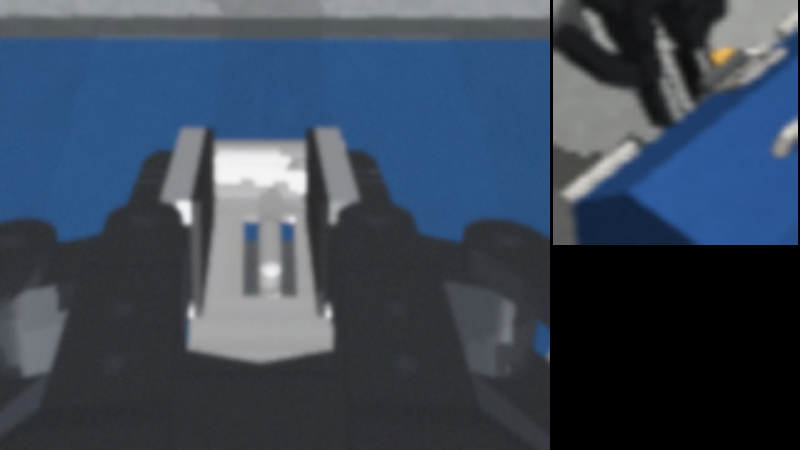

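>>> move_arm:
  moves:
    - [0, 0, 0, 0, 0, 0, 0.06]
    - [0, 0, 0, 0, 0, 0, 0.06]
    - [0, 0, 0, 0, 0, 0.004, 0.06]
    - [0, 0, 0, 0, 0, 0.008, 0.06]
    - [0, 0, 0, 0, 0, 0.012, 0.03]
    - [0, 0, 0, 0, 0, 0.012, 0.025]
    - [0, 0, 0, 0, 0, 0.012, 0.025]
    - [0, 0, 0, 0, 0, 0.012, 0.025]

```text
clock: 5.3
position: [0.4739, -0.0016, 0.0517]
ee_rot: [0.658, 0.722, 0.16, 0.144]
ft_force: [-0.5, 7.8, -1.8]
grip_width: 0.382
```

>>> move_arm:
  moves:
    - [0, 0, 0, 0.002, 0, 0, 0.05]
    - [0, 0, 0, 0.002, 0, 0.002, 0.05]
    - [0, 0, 0, 0.002, 0, 0.006, 0.05]
    - [0, 0, 0, 0.002, 0, 0.006, 0.025]
    - [0, 0, 0, 0.002, 0, 0.006, 0.025]
    - [0, 0, 0, 0.002, 0, 0.006, 0.025]

```text
clock: 5.9
position: [0.4765, -0.0009, 0.0465]
ee_rot: [0.658, 0.721, 0.16, 0.145]
ft_force: [0.3, 1.6, -2.1]
grip_width: 0.383
```

```bash
cat > arc.py <<'E'
from plan import *
st()
T=25
o=manip.get_obs()
def tab(th): 
    return fit.w(-86-60*np.sin(th)-10*np.cos(th),0,146-60*np.cos(th)+10*np.sin(th))
R0=R.from_quat(o["ee_rot"]).as_matrix()
print("tab in tool",R0.T@(tab(.05)-o["position"]))
import sys
t0=float(sys.argv[1])
for th in np.arange(t0+.2,3.75,.2): print(round(th,2),(R0.T@(tab(th)-tab(t0))).round(4).tolist(),(o["position"]+tab(th)-tab(t0)).round(3))
E
python3 arc.py .05
```

```text
5.9 [ 0.4765 -0.0009  0.0465] [[-0.092, 0.903, 0.419], [0.996, 0.083, 0.04], [0.001, 0.421, -0.907]] [ 0.3  1.6 -2.1] 0.383 [ 0.42 -0.12 -0.49  2.38 -0.15  0.43  1.71]
tab in tool [-0.00095023  0.00358858 -0.04247045]
0.25 [0.0001, -0.0089, -0.0083] [ 0.465 -0.002  0.05 ]
0.45 [0.0002, -0.016, -0.0182] [ 0.454 -0.003  0.056]
0.65 [0.0003, -0.0209, -0.0292] [ 0.445 -0.004  0.064]
0.85 [0.0003, -0.0236, -0.0411] [ 0.438 -0.004  0.074]
1.05 [0.0004, -0.0238, -0.0532] [ 0.433 -0.005  0.085]
1.25 [0.0004, -0.0217, -0.0652] [ 0.43  -0.005  0.097]
1.45 [0.0005, -0.0172, -0.0765] [ 0.429 -0.005  0.109]
1.65 [0.0005, -0.0105, -0.0866] [ 0.431 -0.005  0.121]
1.85 [0.0004, -0.002, -0.0953] [ 0.435 -0.004  0.132]
2.05 [0.0004, 0.0081, -0.102] [ 0.441 -0.004  0.143]
2.25 [0.0004, 0.0193, -0.1067] [ 0.449 -0.003  0.151]
2.45 [0.0003, 0.0312, -0.109] [ 0.459 -0.002  0.159]
2.65 [0.0002, 0.0434, -0.1089] [ 0.47  -0.001  0.164]
2.85 [0.0001, 0.0553, -0.1064] [ 0.482 -0.     0.166]
3.05 [0.0, 0.0664, -0.1016] [0.494 0.001 0.167]
3.25 [-0.0001, 0.0764, -0.0946] [0.506 0.002 0.165]
3.45 [-0.0002, 0.0848, -0.0858] [0.517 0.003 0.16 ]
3.65 [-0.0003, 0.0912, -0.0756] [0.527 0.003 0.154]
```

```bash
cat > arc2.py <<'E'
from arc import *
piv=np.array([0,0.0036,-.0425])
def sched(th): return np.interp(th,[0,.7,1.4,3.7],[25,18,12,12])
def go(t0,ths):
    Rr=rot(sched(t0)); p0=o["position"]; g0=p0+Rr@piv
    for th in ths:
        Rn=rot(sched(th)); g=g0+tab(th)-tab(t0); p=g-Rn@piv
        print(round(th,2),np.degrees(R.from_matrix(Rr.T@Rn).as_rotvec()).round(1).tolist(),(Rr.T@(p-p0)).round(4).tolist(),p.round(3))
print();go(t0,np.arange(t0+.2,t0+2.05,.2))
E
python3 arc2.py .05 | sed -n '/^$/,$p'
```

```text
0.25 [2.0, -0.0, -0.0] [0.0, -0.0104, -0.0084] [ 0.464 -0.002  0.05 ]
0.45 [4.0, 0.0, -0.0] [-0.0, -0.019, -0.0184] [ 0.452 -0.003  0.055]
0.65 [6.0, 0.0, -0.0] [0.0, -0.0255, -0.0297] [ 0.441 -0.004  0.063]
0.85 [7.8, 0.0, -0.0] [0.0, -0.0296, -0.0418] [ 0.432 -0.005  0.072]
1.05 [9.5, 0.0, 0.0] [-0.0, -0.0312, -0.0542] [ 0.426 -0.005  0.083]
1.25 [11.2, -0.0, -0.0] [0.0, -0.0303, -0.0665] [ 0.421 -0.006  0.095]
1.45 [12.5, 0.0, -0.0] [0.0, -0.0268, -0.0781] [ 0.42  -0.006  0.107]
1.65 [12.5, 0.0, -0.0] [0.0, -0.0203, -0.0883] [ 0.422 -0.006  0.119]
1.85 [12.5, 0.0, -0.0] [0.0, -0.0118, -0.097] [ 0.426 -0.005  0.13 ]
2.05 [12.5, 0.0, -0.0] [-0.0, -0.0018, -0.1039] [ 0.432 -0.005  0.14 ]
```

>>> move_arm:
  moves:
    - [2, 0, 0, 0, -0.01, -0.008, 0.025]
    - [4, 0, 0, 0, -0.019, -0.018, 0.025]
    - [6, 0, 0, 0, -0.025, -0.03, 0.025]
    - [7.8, 0, 0, 0, -0.03, -0.042, 0.025]
    - [9.5, 0, 0, 0, -0.031, -0.054, 0.025]

```text
clock: 6.4
position: [0.4265, -0.0054, 0.0837]
ee_rot: [0.668, 0.732, 0.1, 0.091]
ft_force: [4.1, 2.7, -1.2]
grip_width: 0.392
```

```bash
python3 - <<'E'
from plan import *
st()
im,p=snap("wrist","pics/w5.png")
cv2.imwrite("pics/w5c.png",cv2.resize(cv2.imread("pics/w5.png")[150:384,130:390],None,fx=2,fy=2))
E
```

```text
6.4 [ 0.4265 -0.0054  0.0837] [[-0.092, 0.96, 0.266], [0.996, 0.089, 0.026], [0.001, 0.267, -0.964]] [ 4.1  2.7 -1.2] 0.392 [ 0.43 -0.21 -0.47  2.3  -0.16  0.76  1.72]
```

View pics/w5c.png

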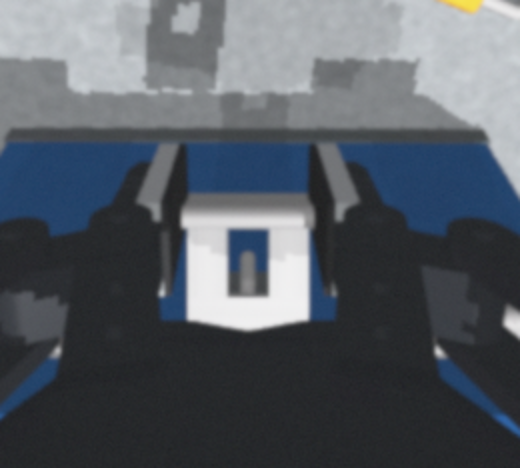

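Pinch holds; the leaf has swung out to about 60° (tab at (248,210) in the crop). I'll continue the arc.

```bash
sed -i 's/np.arange(t0+.2,t0+2.05,.2)/np.arange(t0+.2,3.7,.25)/' arc2.py; python3 arc2.py 1.05 | sed -n '/^$/,$p'
```

```text
1.25 [1.7, -0.0, -0.0] [0.0, -0.0012, -0.0123] [ 0.422 -0.006  0.097]
1.5 [3.0, 0.0, -0.0] [0.0, 0.0013, -0.0272] [ 0.421 -0.006  0.112]
1.75 [3.0, 0.0, -0.0] [-0.0, 0.0083, -0.0406] [ 0.424 -0.006  0.126]
2.0 [3.0, 0.0, -0.0] [0.0, 0.0185, -0.0519] [ 0.431 -0.005  0.14 ]
2.25 [3.0, 0.0, -0.0] [0.0, 0.0311, -0.0603] [ 0.441 -0.004  0.151]
2.5 [3.0, 0.0, -0.0] [0.0, 0.0454, -0.0654] [ 0.453 -0.003  0.16 ]
2.75 [3.0, 0.0, -0.0] [0.0, 0.0605, -0.0667] [ 0.468 -0.002  0.165]
3.0 [3.0, 0.0, -0.0] [-0.0, 0.0755, -0.0643] [ 0.483 -0.001  0.167]
3.25 [3.0, 0.0, -0.0] [-0.0, 0.0894, -0.0583] [0.498 0.001 0.164]
3.5 [3.0, 0.0, -0.0] [-0.0, 0.1014, -0.049] [0.512 0.002 0.159]
```

>>> move_arm:
  moves:
    - [1.7, 0, 0, 0, -0.001, -0.012, 0.025]
    - [3, 0, 0, 0, 0.001, -0.027, 0.025]
    - [3, 0, 0, 0, 0.008, -0.041, 0.025]
    - [3, 0, 0, 0, 0.0185, -0.052, 0.025]
    - [3, 0, 0, 0, 0.031, -0.06, 0.025]
    - [3, 0, 0, 0, 0.045, -0.065, 0.025]
    - [3, 0, 0, 0, 0.06, -0.067, 0.025]
    - [3, 0, 0, 0, 0.0755, -0.064, 0.025]
    - [3, 0, 0, 0, 0.089, -0.058, 0.025]
    - [3, 0, 0, 0, 0.1, -0.05, 0.025]

```text
clock: 7.45
position: [0.5121, 0.0023, 0.1599]
ee_rot: [0.67, 0.734, 0.083, 0.075]
ft_force: [1.0, 0.9, 10.7]
grip_width: 0.389
```

```bash
python3 arc2.py 3.45 | grep -v '\[\]'
```

```text
7.45 [0.5121 0.0023 0.1599] [[-0.092, 0.971, 0.221], [0.996, 0.09, 0.021], [0.001, 0.222, -0.975]] [ 1.   0.9 10.7] 0.389 [ 0.43 -0.05 -0.5   1.99 -0.03  0.97  1.6 ]
tab in tool [-0.00091459 -0.06539599  0.06033421]
3.65 [-0.0001, 0.0085, 0.0087] [0.522 0.003 0.153]

3.65 [0.0, 0.0, 0.0] [-0.0, 0.0086, 0.0086] [0.522 0.003 0.153]
```

>>> move_arm:
  moves:
    - [0, 0, 0, 0, 0.004, 0.002, 0.025]
    - [0, 0, 0, 0, 0.007, 0.003, 0.025]
    - [0, 0, 0, 0, 0.007, 0.003, 0.025]

```text
clock: 7.75
position: [0.518, 0.0029, 0.1571]
ee_rot: [0.67, 0.734, 0.082, 0.074]
ft_force: [1.2, 1.8, 7.3]
grip_width: 0.388
```

```bash
python3 - <<'E'
from plan import *
st()
im,p=snap("top","pics/t6.png")
im,p=snap("scene","pics/s6.png")
a=cv2.resize(cv2.imread("pics/s6.png")[140:230,190:310],None,fx=4,fy=4,interpolation=cv2.INTER_CUBIC)
b=cv2.resize(cv2.imread("pics/t6.png")[140:220,210:290],None,fx=4,fy=4,interpolation=cv2.INTER_CUBIC)
O=np.zeros((360,800,3),np.uint8);O[:,:480]=a;O[:320,480:800]=b;cv2.imwrite("pics/c6.png",O)
E
```

```text
7.75 [0.518  0.0029 0.1571] [[-0.092, 0.972, 0.218], [0.996, 0.09, 0.021], [0.001, 0.219, -0.976]] [1.2 1.8 7.3] 0.388 [ 0.43 -0.03 -0.51  1.97 -0.02  0.97  1.59]
```

View pics/c6.png

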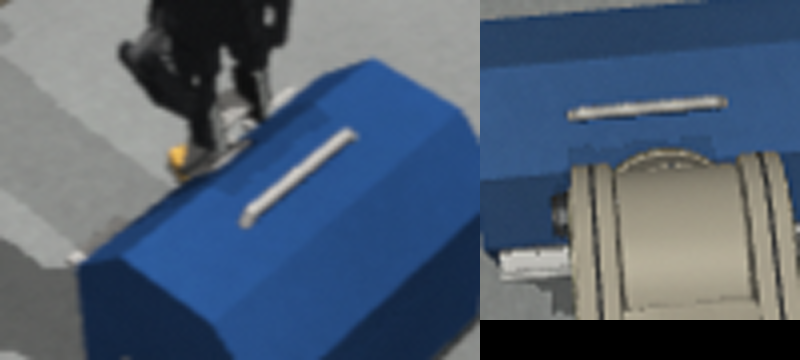

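>>> move_arm:
  moves:
    - [0, 0, 0, 0, 0.004, 0.004, 0.025]
    - [0, 0, 0, 0, 0.007, 0.006, 0.025]
    - [0, 0, 0, 0, 0.007, 0.006, 0.025]

```text
clock: 8.15
position: [0.5259, 0.0036, 0.1525]
ee_rot: [0.67, 0.734, 0.082, 0.074]
ft_force: [1.8, 1.3, 5.5]
grip_width: 0.383
```

>>> move_arm:
  moves:
    - [0, 0, 0, 0, 0.003, 0.003, 0.025]
    - [0, 0, 0, 0, 0.006, 0.005, 0.025]
    - [0, 0, 0, 0, 0.006, 0.005, 0.025]

```text
clock: 8.45
position: [0.5279, 0.0036, 0.1506]
ee_rot: [0.67, 0.735, 0.077, 0.071]
ft_force: [-53.9, -1.7, 59.3]
grip_width: 0.386
```

>>> move_arm:
  moves:
    - [0, 0, 0, 0, -0.004, -0.004, 0.025]
    - [0, 0, 0, 0, -0.004, -0.004, 0.06]
    - [0, 0, 0, 0, -0.004, -0.004, 0.06]
    - [0, 0, 0, 0, -0.004, -0.004, 0.06]
    - [0, 0, 0, 0, -0.015, -0.04, 0.06]
    - [0, 0, 0, 0, -0.03, -0.09, 0.06]
    - [0, 0, 0, 0, -0.05, -0.12, 0.0]
    - [0, 0, 0, 0, -0.05, -0.12, 0.0]

```text
clock: 9.25
position: [0.4571, -0.0034, 0.2587]
ee_rot: [0.67, 0.734, 0.082, 0.076]
ft_force: [0.1, 0.9, -0.5]
grip_width: 0.372
```

```bash
python3 - <<'E'
from plan import *
st()
im,p=snap("wrist","pics/w7.png")
im,p=snap("scene","pics/s7.png")
a=cv2.resize(cv2.imread("pics/s7.png")[140:230,190:310],None,fx=3.2,fy=3.2,interpolation=cv2.INTER_CUBIC)
b=cv2.imread("pics/w7.png")[:,50:450]
O=np.zeros((384,800,3),np.uint8);O[:288,:384]=a;O[:384,400:800]=b;cv2.imwrite("pics/c7.png",O)
E
```

```text
9.25 [ 0.4571 -0.0034  0.2587] [[-0.091, 0.971, 0.221], [0.996, 0.089, 0.019], [-0.001, 0.222, -0.975]] [ 0.1  0.9 -0.5] 0.372 [ 0.46 -0.25 -0.45  1.94 -0.14  1.21  1.71]
```

View pics/c7.png

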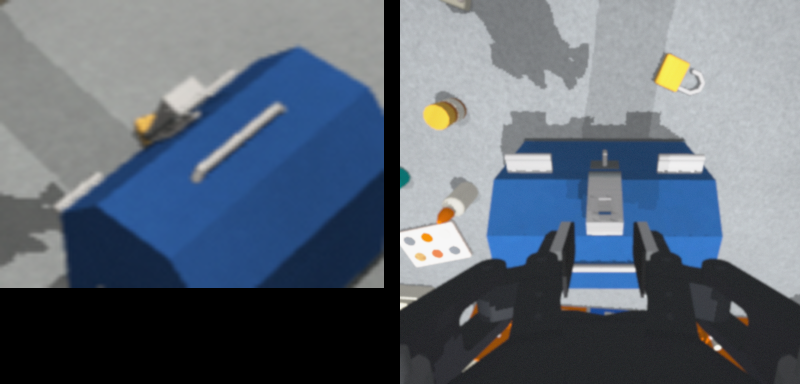

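```bash
cat > lid.py <<'E'
from plan import *
piv=np.array([0,0,-.047])
def lip(a,x=-172,z=4): return fit.w(80+x*np.cos(a)+z*np.sin(a),-85,120-x*np.sin(a)+z*np.cos(a))
E
python3 - <<'E'
from lid import *
p=cams.camera_params("wrist")
for th in (3.2,3.4,3.6): 
    e=lambda r,o:np.round(proj(p,fit.w(-86-r*np.sin(th)-o*np.cos(th),0,146-r*np.cos(th)+o*np.sin(th))),1)
    print(th,e(60,0),e(60,10),e(60,16))
Rn=rot(20); g=lip(0)
rows([(g-Rn@piv-Rn[:,2]*.08,20,0),(g-Rn@piv-Rn[:,2]*.06,20,0),(g-Rn@piv,20,0)])
E
```

```text
3.2 [252.9 206.1] [252.8 215.5] [252.8 221. ]
3.4 [252.8 216.5] [252.7 223.9] [252.7 228.2]
3.6 [252.7 224.3] [252.7 229.5] [252.6 232.5]
[-7.5, -0.1, 0.4] [-0.0854, -0.0218, 0.0973] [ 0.465 -0.088  0.155]
[-7.5, -0.1, 0.4] [-0.0855, -0.0192, 0.1172] [ 0.472 -0.088  0.136]
[-7.5, -0.1, 0.4] [-0.0856, -0.0114, 0.1767] [ 0.492 -0.086  0.08 ]
```

>>> move_arm:
  moves:
    - [-7.5, 0, 0.4, -0.085, -0.03, 0.02, 0.0854]
    - [-7.5, 0, 0.4, -0.085, -0.03, 0.02, 0.0854]
    - [-7.5, 0, 0.4, -0.085, -0.022, 0.097, 0.0854]
    - [-7.5, 0, 0.4, -0.085, -0.022, 0.097, 0.0854]
    - [-7.5, 0, 0.4, -0.0855, -0.019, 0.117, 0.0854]
    - [-7.5, 0, 0.4, -0.0855, -0.015, 0.147, 0.0854]
    - [-7.5, 0, 0.4, -0.0855, -0.0115, 0.177, 0.0854]
    - [-7.5, 0, 0.4, -0.0855, -0.0115, 0.177, 0.0854]
    - [-7.5, 0, 0.4, -0.0855, -0.0115, 0.177, 0.042]
    - [-7.5, 0, 0.4, -0.0855, -0.0115, 0.177, 0.042]
  grip_force: 40

```text
clock: 10.35
position: [0.4919, -0.0856, 0.0799]
ee_rot: [0.666, 0.725, 0.129, 0.116]
ft_force: [0.5, -0.3, 0.6]
grip_width: 0.685
```

```bash
python3 - <<'E'
from lid import *
st()
Rn=rot(20); g=lip(0)
rows([(g-Rn@piv,20,0)])
E
```

```text
10.35 [ 0.4919 -0.0856  0.0799] [[-0.085, 0.936, 0.34], [0.996, 0.079, 0.032], [0.003, 0.342, -0.94]] [ 0.5 -0.3  0.6] 0.685 [ 0.49 -0.06 -0.33  2.22 -0.17  0.65  1.92]
[-0.0, -0.2, 0.0] [-0.0004, 0.0002, 0.0002] [ 0.492 -0.086  0.08 ]
```

>>> move_arm:
  moves:
    - [0, 0, 0, 0, 0, 0, 0.042]
    - [0, 0, 0, 0, 0, 0, 0.042]
    - [0, 0, 0, 0, 0, 0, 0.042]
  grip_force: 40

```text
clock: 10.65
position: [0.4918, -0.0848, 0.0807]
ee_rot: [0.666, 0.725, 0.129, 0.116]
ft_force: [-7.2, 5.1, 10.0]
grip_width: 0.564
```

```bash
cat > lg.py <<'E'
from lid import *
import sys
st(); o=manip.get_obs(); t0=float(sys.argv[1]); p0=o["position"]; R0=R.from_quat(o["ee_rot"]).as_matrix()
S=lambda a: np.interp(a,[0,.5,1.9],[20,15,5])
if len(sys.argv)>3: t=float(sys.argv[3]); S=lambda a:t
g0=p0+R0@piv
for a in np.arange(t0,1.96,float(sys.argv[2]))[1:]:
    Rn=rot(S(a)); p=g0+lip(a)-lip(t0)-Rn@piv
    print(round(a,2),np.degrees(R.from_matrix(R0.T@Rn).as_rotvec()).round(1).tolist(),(R0.T@(p-p0)).round(4).tolist(),p.round(3))
E
python3 lg.py 0 .15
```

```text
10.65 [ 0.4918 -0.0848  0.0807] [[-0.086, 0.936, 0.341], [0.996, 0.08, 0.032], [0.003, 0.342, -0.94]] [-7.2  5.1 10. ] 0.564 [ 0.48 -0.06 -0.33  2.22 -0.17  0.65  1.92]
0.15 [1.5, -0.2, 0.0] [-0.0001, 0.0099, -0.0233] [ 0.493 -0.085  0.106]
0.3 [3.0, -0.2, 0.0] [-0.0, 0.0232, -0.0446] [ 0.498 -0.084  0.131]
0.45 [4.5, -0.2, 0.0] [0.0, 0.0395, -0.0636] [ 0.507 -0.084  0.154]
0.6 [5.7, -0.2, 0.1] [0.0001, 0.0587, -0.0798] [ 0.52  -0.083  0.176]
0.75 [6.8, -0.2, 0.1] [0.0001, 0.0801, -0.0927] [ 0.535 -0.081  0.195]
0.9 [7.9, -0.2, 0.1] [0.0001, 0.1033, -0.1022] [ 0.554 -0.08   0.212]
1.05 [9.0, -0.2, 0.1] [0.0001, 0.1275, -0.1081] [ 0.574 -0.078  0.226]
1.2 [10.0, -0.2, 0.1] [0.0001, 0.1524, -0.1101] [ 0.597 -0.076  0.236]
1.35 [11.1, -0.2, 0.1] [0.0001, 0.1772, -0.1083] [ 0.621 -0.074  0.243]
1.5 [12.2, -0.2, 0.1] [0.0, 0.2015, -0.1027] [ 0.645 -0.072  0.246]
1.65 [13.2, -0.2, 0.1] [-0.0, 0.2246, -0.0934] [ 0.67  -0.07   0.245]
1.8 [14.3, -0.2, 0.1] [-0.0001, 0.246, -0.0806] [ 0.695 -0.068  0.241]
1.95 [15.0, -0.2, 0.1] [-0.0001, 0.2656, -0.0646] [ 0.718 -0.066  0.232]
```

>>> move_arm:
  moves:
    - [0.7, 0, 0, 0, 0.003, -0.012, 0.04]
    - [1.5, 0, 0, 0, 0.009, -0.023, 0.04]
    - [3, 0, 0, 0, 0.022, -0.0446, 0.04]
    - [4.5, 0, 0, 0, 0.039, -0.0636, 0.04]
  grip_force: 50

```text
clock: 11.05
position: [0.5056, -0.0836, 0.1533]
ee_rot: [0.67, 0.73, 0.1, 0.089]
ft_force: [14.9, 5.7, -13.9]
grip_width: 0.554
```

```bash
python3 lg.py .45 .15
```

```text
11.05 [ 0.5056 -0.0836  0.1533] [[-0.086, 0.961, 0.264], [0.996, 0.082, 0.026], [0.003, 0.265, -0.964]] [ 14.9   5.7 -13.9] 0.554 [ 0.48 -0.07 -0.35  2.03 -0.11  0.91  1.84]
0.6 [1.1, -0.2, 0.0] [-0.0001, 0.0179, -0.0177] [ 0.518 -0.083  0.175]
0.75 [2.1, -0.2, 0.0] [-0.0001, 0.0382, -0.0323] [ 0.534 -0.081  0.195]
0.9 [3.2, -0.2, 0.0] [-0.0001, 0.0605, -0.0437] [ 0.552 -0.08   0.212]
1.05 [4.3, -0.2, 0.0] [-0.0, 0.0842, -0.0515] [ 0.573 -0.078  0.225]
1.2 [5.4, -0.2, 0.1] [-0.0, 0.1088, -0.0555] [ 0.596 -0.076  0.236]
1.35 [6.4, -0.2, 0.1] [-0.0001, 0.1338, -0.0557] [ 0.619 -0.074  0.243]
1.5 [7.5, -0.2, 0.1] [-0.0001, 0.1584, -0.0521] [ 0.644 -0.072  0.246]
1.65 [8.6, -0.2, 0.1] [-0.0001, 0.1822, -0.0447] [ 0.669 -0.07   0.245]
1.8 [9.6, -0.2, 0.1] [-0.0002, 0.2046, -0.0338] [ 0.693 -0.068  0.24 ]
1.95 [10.4, -0.2, 0.1] [-0.0003, 0.2254, -0.0194] [ 0.717 -0.066  0.232]
```

>>> move_arm:
  moves:
    - [1, 0, 0, 0, 0.019, -0.0175, 0.04]
    - [2.1, 0, 0, 0, 0.039, -0.032, 0.04]
    - [3.2, 0, 0, 0, 0.061, -0.0435, 0.04]
    - [4.3, 0, 0, 0, 0.085, -0.051, 0.04]
    - [5.4, 0, 0, 0, 0.109, -0.0555, 0.04]

```text
clock: 11.55
position: [0.5962, -0.0756, 0.2356]
ee_rot: [0.674, 0.734, 0.065, 0.057]
ft_force: [2.4, 4.5, -12.5]
grip_width: 0.557
```

```bash
python3 lg.py 1.2 .15
```

```text
11.55 [ 0.5962 -0.0756  0.2356] [[-0.086, 0.981, 0.172], [0.996, 0.084, 0.019], [0.004, 0.173, -0.985]] [  2.4   4.5 -12.5] 0.557 [ 0.41  0.15 -0.38  1.63  0.03  1.21  1.69]
1.35 [1.0, -0.2, 0.1] [-0.0002, 0.0248, -0.0025] [ 0.62  -0.074  0.242]
1.5 [2.1, -0.2, 0.1] [-0.0003, 0.0497, -0.0013] [ 0.645 -0.072  0.245]
1.65 [3.2, -0.2, 0.1] [-0.0003, 0.0741, 0.0039] [ 0.67  -0.07   0.245]
1.8 [4.2, -0.2, 0.1] [-0.0004, 0.0974, 0.0127] [ 0.694 -0.068  0.24 ]
1.95 [5.0, -0.2, 0.1] [-0.0005, 0.1194, 0.025] [ 0.718 -0.066  0.232]
```

>>> move_arm:
  moves:
    - [1, 0, 0, 0, 0.025, -0.0025, 0.04]
    - [2.1, 0, 0, 0, 0.05, -0.0015, 0.04]
    - [3.2, 0, 0, 0, 0.074, 0.004, 0.04]
    - [4, 0, 0, 0, 0.092, 0.0105, 0.04]
    - [4.2, 0, 0, 0, 0.098, 0.013, 0.04]
    - [4.2, 0, 0, 0, 0.098, 0.013, 0.04]

```text
clock: 12.15
position: [0.6979, -0.0693, 0.2429]
ee_rot: [0.676, 0.735, 0.041, 0.037]
ft_force: [4.5, -3.1, 8.2]
grip_width: 0.465
```

```bash
python3 lg.py 1.8 .03 4
```

```text
12.15 [ 0.6979 -0.0693  0.2429] [[-0.084, 0.99, 0.109], [0.996, 0.084, 0.01], [0.001, 0.11, -0.994]] [ 4.5 -3.1  8.2] 0.465 [ 0.3   0.42 -0.37  1.27  0.14  1.36  1.6 ]
1.83 [2.3, -0.1, 0.0] [-0.0001, 0.0029, 0.0019] [ 0.701 -0.069  0.241]
1.86 [2.3, -0.1, 0.0] [-0.0001, 0.0077, 0.0039] [ 0.706 -0.069  0.24 ]
1.89 [2.3, -0.1, 0.0] [-0.0001, 0.0123, 0.0061] [ 0.711 -0.068  0.238]
1.92 [2.3, -0.1, 0.0] [-0.0001, 0.0169, 0.0084] [ 0.716 -0.068  0.236]
1.95 [2.3, -0.1, 0.0] [-0.0001, 0.0215, 0.0109] [ 0.72  -0.067  0.234]
```

```bash
python3 - <<'E'
from lid import *
im,p=snap("scene","pics/s8.png");im,p2=snap("wrist","pics/w8.png")
a=cv2.resize(cv2.imread("pics/s8.png")[100:280,180:340],None,fx=2.5,fy=2.5,interpolation=cv2.INTER_CUBIC)
b=cv2.imread("pics/w8.png")[:,60:455]
O=np.zeros((450,800,3),np.uint8);O[:450,:400]=a;O[:384,405:800]=b;cv2.imwrite("pics/c8.png",O)
for a in (1.4,1.6,1.75,1.85):
  f=lambda y,x,z:fit.w(80+x*np.cos(a)+z*np.sin(a),y,120-x*np.sin(a)+z*np.cos(a))
  for P in [f(85,-178,2),f(-85,-178,2),f(120,-160,24)]: 
    u,v=proj(p,P);U,V=proj(p2,P);print(a,"crop",round((u-180)*2.5),round((v-100)*2.5),"wrist",round(U-60+405),round(V))
E
```

```text
1.4 crop 312 108 wrist 1034 98
1.4 crop 191 205 wrist 601 98
1.4 crop 353 114 wrist 1035 152
1.6 crop 344 124 wrist 995 185
1.6 crop 223 224 wrist 601 184
1.6 crop 381 131 wrist 993 211
1.75 crop 367 140 wrist 957 235
1.75 crop 248 243 wrist 600 235
1.75 crop 401 148 wrist 958 244
1.85 crop 382 152 wrist 932 260
1.85 crop 264 258 wrist 600 260
1.85 crop 414 160 wrist 935 260
```

View pics/c8.png

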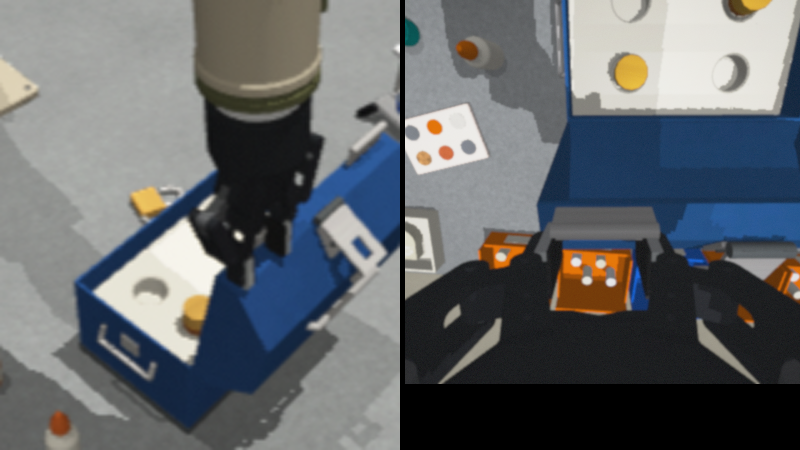

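>>> move_arm:
  moves:
    - [0, 0, 0, 0, 0, -0.03, 0.06]
    - [0, 0, 0, 0, 0, -0.06, 0.06]
    - [0, 0, 0, 0, -0.04, -0.06, 0.0]
    - [0, 0, 0, 0, -0.07, -0.06, 0.0]
    - [0, 0, 0, 0, -0.07, -0.03, 0.0]
    - [0, 0, 0, 0, -0.07, 0, 0.0]
    - [0, 0, 0, 0, -0.07, 0, 0.0]
    - [0, 0, 0, 0, -0.05, 0, 0.0]
    - [0, 0, 0, 0, -0.035, 0, 0.0]
    - [0, 0, 0, 0, -0.03, 0, 0.0]
  grip_force: 20

```text
clock: 13.25
position: [0.6665, -0.0709, 0.2382]
ee_rot: [0.675, 0.736, 0.039, 0.034]
ft_force: [-0.6, 0.3, -0.2]
grip_width: -0.002
```

>>> move_arm:
  moves:
    - [0, 0, 0, 0, 0.006, 0, 0.0]
    - [0, 0, 0, 0, 0.012, 0, 0.0]
    - [0, 0, 0, 0, 0.016, 0, 0.0]
    - [0, 0, 0, 0, 0.016, 0, 0.0]

```text
clock: 13.65
position: [0.6812, -0.0696, 0.2378]
ee_rot: [0.675, 0.736, 0.039, 0.033]
ft_force: [-0.9, -0.4, -0.0]
grip_width: 0.002
```

>>> move_arm:
  moves:
    - [0, 0, 0, 0, 0.006, 0, 0.0]
    - [0, 0, 0, 0, 0.012, 0, 0.0]
    - [0, 0, 0, 0, 0.012, 0, 0.0]

```text
clock: 13.95
position: [0.6912, -0.069, 0.2387]
ee_rot: [0.676, 0.736, 0.037, 0.032]
ft_force: [-14.0, -0.3, 5.4]
grip_width: 0.001
```

```bash
cat > cap.py <<'E'
from lid import *
def lidmeas():
  im=cv2.imread("pics/cur.png")
E
python3 - <<'E'
from lid import *
im,p=snap("scene","pics/s9.png");s=cv2.imread("pics/s9.png")
# left lift lip edge: bright pixels near predicted position
g=cv2.cvtColor(s,cv2.COLOR_BGR2GRAY)
hsv=cv2.cvtColor(s,cv2.COLOR_BGR2HSV)
m=((g>150)&(hsv[...,1]<60)).astype(np.uint8)
N,l,st_,ce=cv2.connectedComponentsWithStats(m[130:190,300:350])
print(st_[1:].tolist(),(ce[1:]+[300,130]).round(1).tolist())
s8=cv2.imread("pics/s8.png");g8=cv2.cvtColor(s8,cv2.COLOR_BGR2GRAY);h8=cv2.cvtColor(s8,cv2.COLOR_BGR2HSV)
N,l,st_,ce=cv2.connectedComponentsWithStats(((g8>150)&(h8[...,1]<60)).astype(np.uint8)[130:190,300:350])
print(st_[1:].tolist(),(ce[1:]+[300,130]).round(1).tolist())
for a in (1.6,1.7,1.8,1.85):
  f=lambda y,x,z:fit.w(80+x*np.cos(a)+z*np.sin(a),y,120-x*np.sin(a)+z*np.cos(a))
  print(a,np.round(proj(p,f(85,-169,2)),1))
E
```

```text
[[0, 0, 1, 1, 1], [0, 0, 49, 57, 1442], [49, 35, 1, 2, 2]] [[300.0, 130.0], [318.1, 154.2], [349.0, 165.5]]
[[0, 0, 2, 1, 2], [5, 0, 44, 43, 832], [45, 35, 5, 12, 31], [9, 52, 16, 8, 73], [46, 52, 4, 8, 20]] [[300.5, 130.0], [320.1, 145.2], [347.9, 169.8], [316.6, 186.6], [348.0, 186.5]]
1.6 [316.8 152.4]
1.7 [322.7 156.3]
1.8 [328.5 160.8]
1.85 [331.3 163.2]
```

```bash
python3 - <<'E'
from lid import *
rows([((.62,-.08,.27),4,0),((.457,-.219,.14),0,0),((.457,-.219,.004),0,0)])
E
```

```text
[1.6, -0.2, 0.0] [-0.0048, -0.0684, -0.0381] [ 0.62 -0.08  0.27]
[5.6, -0.2, 0.0] [-0.1298, -0.2544, 0.074] [ 0.457 -0.219  0.14 ]
[5.6, -0.2, 0.0] [-0.1302, -0.2676, 0.2093] [ 0.457 -0.219  0.004]
```

>>> move_arm:
  moves:
    - [1.6, 0, 0, -0.005, -0.03, -0.005, 0.0]
    - [1.6, 0, 0, -0.005, -0.068, -0.038, 0.03]
    - [1.6, 0, 0, -0.005, -0.068, -0.038, 0.06]
    - [5.6, 0, 0, -0.13, -0.2545, -0.02, 0.065]
    - [5.6, 0, 0, -0.13, -0.2545, -0.02, 0.065]
    - [5.6, 0, 0, -0.13, -0.2545, -0.02, 0.065]
    - [5.6, 0, 0, -0.13, -0.2545, -0.02, 0.065]
    - [5.6, 0, 0, -0.13, -0.2545, 0.074, 0.065]
    - [5.6, 0, 0, -0.13, -0.2545, 0.074, 0.065]
    - [5.6, 0, 0, -0.13, -0.2545, 0.074, 0.065]

```text
clock: 15.0
position: [0.455, -0.2186, 0.1336]
ee_rot: [0.677, 0.736, 0.001, -0.004]
ft_force: [0.0, -0.1, 0.2]
grip_width: 0.759
```

```bash
python3 - <<'E'
from lid import *
st()
p=cams.camera_params("wrist");im=cams.camera("wrist")[:,:,::-1].copy();cv2.imwrite("pics/w10.png",im)
h=cv2.cvtColor(im,cv2.COLOR_BGR2HSV);m=cv2.inRange(h,(15,120,120),(30,255,255))
N,l,s,ce=cv2.connectedComponentsWithStats(m)
for i in range(1,N):
    if s[i,4]>150: print(s[i].tolist(),ce[i].round(1),onz(p,*ce[i],.055).round(4))
print(np.round(proj(p,(.457,-.219,.055)),1))
im,p=snap("top","pics/t10.png")
t=cv2.imread("pics/t10.png");h=cv2.cvtColor(t,cv2.COLOR_BGR2HSV);m=cv2.inRange(h,(10,110,90),(28,255,255))[:250]
N,l,s,ce=cv2.connectedComponentsWithStats(m)
for i in range(1,N):
    if 40<s[i,4]<150 and ce[i][1]>100: print(s[i].tolist(),ce[i].round(1),onz(p,*ce[i],.115).round(4))
print("stored exp",fit.w(-34,55,115),fit.w(34,-55,115))
rows([((.457,-.219,.05),0,0),((.457,-.219,.004),0,0)])
E
```

```text
15.0 [ 0.455  -0.2186  0.1336] [[-0.083, 0.997, -0.005], [0.996, 0.083, 0.007], [0.007, -0.004, -1.0]] [ 0.  -0.1  0.2] 0.759 [ 0.62  0.14 -0.27  1.84  0.04  1.18  1.98]
[35, 159, 16, 36, 253] [ 42.6 178.2] [ 0.4624 -0.4139  0.055 ]
[234, 171, 34, 36, 937] [250.6 189.3] [ 0.457  -0.2207  0.055 ]
[90, 207, 40, 36, 1043] [109.1 224.6] [ 0.5037 -0.3548  0.055 ]
[416, 370, 19, 14, 185] [423.8 377.9] [ 0.6643 -0.0035  0.055 ]
[252.4 189.4]
[264, 153, 11, 11, 97] [269.2 158.1] [ 0.5994 -0.0444  0.115 ]
[228, 180, 11, 11, 101] [232.8 185. ] [0.5227 0.0588 0.115 ]
[220, 229, 14, 15, 139] [226.6 235.9] [0.3803 0.0762 0.115 ]
stored exp [0.52210374 0.0570499  0.115     ] [ 0.59911995 -0.04683708  0.115     ]
[0.2, -0.2, 0.1] [-0.0006, -0.0032, 0.0899] [ 0.457 -0.219  0.05 ]
[0.2, -0.2, 0.1] [-0.0008, -0.0034, 0.1359] [ 0.457 -0.219  0.004]
```

>>> move_arm:
  moves:
    - [0.2, -0.2, 0, -0.002, -0.003, 0.04, 0.065]
    - [0.2, -0.2, 0, -0.002, -0.003, 0.09, 0.065]
    - [0.2, -0.2, 0, -0.002, -0.003, 0.115, 0.065]
    - [0.2, -0.2, 0, -0.002, -0.003, 0.135, 0.065]
    - [0.2, -0.2, 0, -0.002, -0.003, 0.135, 0.065]
    - [0.2, -0.2, 0, -0.002, -0.003, 0.135, 0.02]
    - [0.2, -0.2, 0, -0.002, -0.003, 0.135, 0.02]
    - [0.2, -0.2, 0, -0.002, -0.003, 0.135, 0.02]
    - [0.2, -0.2, 0, -0.002, -0.003, 0.135, 0.02]
    - [0.2, -0.2, 0, -0.002, -0.003, 0.135, 0.02]
  grip_force: 40

```text
clock: 16.1
position: [0.4589, -0.2212, 0.0064]
ee_rot: [0.676, 0.737, 0.001, 0.002]
ft_force: [0.1, 0.3, 7.3]
grip_width: 0.368
```

```bash
python3 - <<'E'
from lid import *
st(); o=manip.get_obs()["position"]
print("jar offset",(o-np.array([.457,-.2205,0])).round(4))
z=o[2]
A=np.array([.532,-.0505,0])
rows([((.457,-.2195,z+.17),0,0),(A+[0,0,z+.17],0,0),(A+[0,0,z+.095],0,0),(A+[0,0,z+.06],0,0)])
E
```

```text
16.1 [ 0.4589 -0.2212  0.0064] [[-0.085, 0.996, 0.005], [0.996, 0.085, -0.002], [-0.002, 0.005, -1.0]] [0.1 0.3 7.3] 0.368 [ 0.6   0.29 -0.27  1.96  0.1   0.9   1.94]
jar offset [ 0.0019 -0.0007  0.0064]
[0.3, 0.1, 0.1] [0.0015, -0.001, -0.17] [ 0.457 -0.22   0.176]
[0.3, 0.1, 0.1] [0.1634, 0.0882, -0.17] [ 0.532 -0.05   0.176]
[0.3, 0.1, 0.1] [0.1636, 0.0878, -0.095] [ 0.532 -0.05   0.101]
[0.3, 0.1, 0.1] [0.1637, 0.0876, -0.06] [ 0.532 -0.05   0.066]
```

>>> move_arm:
  moves:
    - [0.3, 0.1, 0, 0.001, -0.001, -0.05, 0.02]
    - [0.3, 0.1, 0, 0.001, -0.001, -0.1, 0.02]
    - [0.3, 0.1, 0, 0.001, -0.001, -0.15, 0.02]
    - [0.3, 0.1, 0, 0.001, -0.001, -0.17, 0.02]
    - [0.3, 0.1, 0, 0.05, 0.027, -0.17, 0.02]
    - [0.3, 0.1, 0, 0.1, 0.055, -0.17, 0.02]
    - [0.3, 0.1, 0, 0.14, 0.075, -0.17, 0.02]
    - [0.3, 0.1, 0, 0.1635, 0.089, -0.17, 0.02]
    - [0.3, 0.1, 0, 0.1635, 0.089, -0.17, 0.02]
    - [0.3, 0.1, 0, 0.1635, 0.089, -0.17, 0.02]

```text
clock: 17.1
position: [0.5319, -0.0495, 0.175]
ee_rot: [0.676, 0.737, -0.001, -0.001]
ft_force: [-0.8, -0.6, -0.7]
grip_width: 0.367
```

```bash
cat > see.py <<'E'
from lid import *
def see(f):
    st()
    p=cams.camera_params("wrist");im=cams.camera("wrist")[:,:,::-1].copy();cv2.imwrite(f,im)
    h=cv2.cvtColor(im,cv2.COLOR_BGR2HSV);m=cv2.inRange(h,(15,120,100),(30,255,255))
    N,l,s,ce=cv2.connectedComponentsWithStats(m)
    for i in range(1,N):
        if s[i,4]>150: print("amber",s[i].tolist(),ce[i].round(1),onz(p,*ce[i],.115).round(4))
    print("exp",[np.round(proj(p,fit.w(x,y,zz)),0).tolist() for x,y,zz in [(-34,55,115),(34,-55,115),(-34,-55,85),(34,55,85)]])
    return im,p
E
python3 -c "
from see import *
see('pics/w11.png')"
```

```text
17.1 [ 0.5319 -0.0495  0.175 ] [[-0.087, 0.996, -0.003], [0.996, 0.087, 0.001], [0.001, -0.003, -1.0]] [-0.8 -0.6 -0.7] 0.367 [ 0.39  0.18 -0.43  1.71  0.08  1.27  1.61]
amber [361, 25, 43, 47, 1244] [381.5  48. ] [0.4079 0.0387 0.115 ]
amber [354, 174, 40, 38, 1140] [373.8 192.6] [0.5226 0.0556 0.115 ]
amber [223, 210, 62, 69, 3372] [253.6 244.2] [ 0.5811 -0.0451  0.115 ]
exp [[376.0, 192.0], [250.0, 262.0], [250.0, 184.0], [356.0, 247.0]]
```

>>> move_arm:
  moves:
    - [0, 0, 0, -0.004, 0.002, 0.0, 0.02]
    - [0, 0, 0, -0.004, 0.002, 0.04, 0.02]
    - [0, 0, 0, -0.004, 0.002, 0.07, 0.02]
    - [0, 0, 0, -0.004, 0.002, 0.08, 0.02]
    - [0, 0, 0, -0.004, 0.002, 0.088, 0.02]
    - [0, 0, 0, -0.004, 0.002, 0.094, 0.02]
    - [0, 0, 0, -0.004, 0.002, 0.094, 0.02]

```text
clock: 17.85
position: [0.5386, -0.0527, 0.085]
ee_rot: [0.676, 0.737, 0.003, 0.002]
ft_force: [3.5, 6.6, 19.1]
grip_width: 0.367
```

>>> move_arm:
  moves:
    - [0, 0, 0, 0.0, 0.0, -0.008, 0.02]
    - [0, 0, 0, 0.002, 0.003, -0.01, 0.02]
    - [0, 0, 0, 0.002, 0.003, -0.005, 0.02]
    - [0, 0, 0, 0.002, 0.003, 0.0, 0.02]
    - [0, 0, 0, 0.002, 0.003, 0.0, 0.02]

```text
clock: 18.35
position: [0.5403, -0.0512, 0.0831]
ee_rot: [0.676, 0.737, 0.002, 0.001]
ft_force: [2.2, 2.2, 22.8]
grip_width: 0.364
```

```bash
python3 -c "
from plan import *
st()"
```

```text
18.35 [ 0.5403 -0.0512  0.0831] [[-0.086, 0.996, 0.004], [0.996, 0.086, 0.001], [0.0, 0.004, -1.0]] [ 2.2  2.2 22.8] 0.364 [ 0.38  0.28 -0.42  1.8   0.13  1.08  1.57]
```

```bash
python3 - <<'E'
from see import *
im,pw=see("pics/w12.png"); _,ps=snap("scene","pics/s12.png")
pt=cams.camera_params("top")
a=cv2.resize(cv2.imread("pics/s12.png")[165:245,195:305],(440,320),interpolation=cv2.INTER_CUBIC)
b=cv2.resize(cv2.imread("pics/t10.png")[145:205,210:290],(360,270),interpolation=cv2.INTER_CUBIC)
c=cv2.resize(im[150:300,150:400],(440,264))
O=np.zeros((590,800,3),np.uint8);O[:320,:440]=a;O[:270,440:800]=b;O[325:589,:440]=c
d=cv2.imread("pics/w11.png")[150:300,220:420];O[290:290+270,440:800]=cv2.resize(d,(360,270))
cv2.imwrite("pics/c12.png",O)
A=fit.w(-34,-55,85)
u,v=proj(ps,A);print("A scene crop",(u-195)*4,(v-165)*4)
u,v=proj(pt,A);print("A top crop",440+(u-210)*4.5,(v-145)*4.5)
u,v=proj(pt,fit.w(34,55,85));print("B top crop",440+(u-210)*4.5,(v-145)*4.5)
u,v=proj(pw,A);print("A wrist",(u-150)*1.76,325+(v-150)*1.76)
o=manip.get_obs()["position"]
for z in (.0767,.085,.132,.140): u,v=proj(ps,[o[0]-.0019,o[1],z]);print("jar axis scene crop",z,(u-195)*4,(v-165)*4)
E
```

```text
18.35 [ 0.5403 -0.0512  0.0831] [[-0.086, 0.996, 0.004], [0.996, 0.086, 0.001], [0.0, 0.004, -1.0]] [ 2.2  2.2 22.8] 0.364 [ 0.38  0.28 -0.42  1.8   0.13  1.08  1.57]
amber [410, 0, 58, 43, 1650] [436.5  17.1] [0.4246 0.0226 0.115 ]
amber [408, 191, 74, 61, 3133] [446.9 220.6] [0.5216 0.0539 0.115 ]
amber [222, 205, 64, 78, 3778] [253.5 244.8] [ 0.5454 -0.0509  0.115 ]
amber [232, 289, 46, 27, 892] [254.9 302.4] [ 0.5829 -0.0467  0.115 ]
exp [[452.0, 222.0], [252.0, 325.0], [253.0, 204.0], [406.0, 295.0]]
A scene crop 171.80763802976833 198.6221536740129
A top crop 717.5137261560753 171.58044847075138
B top crop 538.0568591126153 82.38559470724215
A wrist 180.80456465425627 420.6719263279419
jar axis scene crop 0.0767 180.3920552427578 211.33201892958186
jar axis scene crop 0.085 180.29895312730412 203.60848227165195
jar axis scene crop 0.132 179.74904407315466 157.9892960957808
jar axis scene crop 0.14 179.6514082747608 149.8896555629483
```

View pics/c12.png

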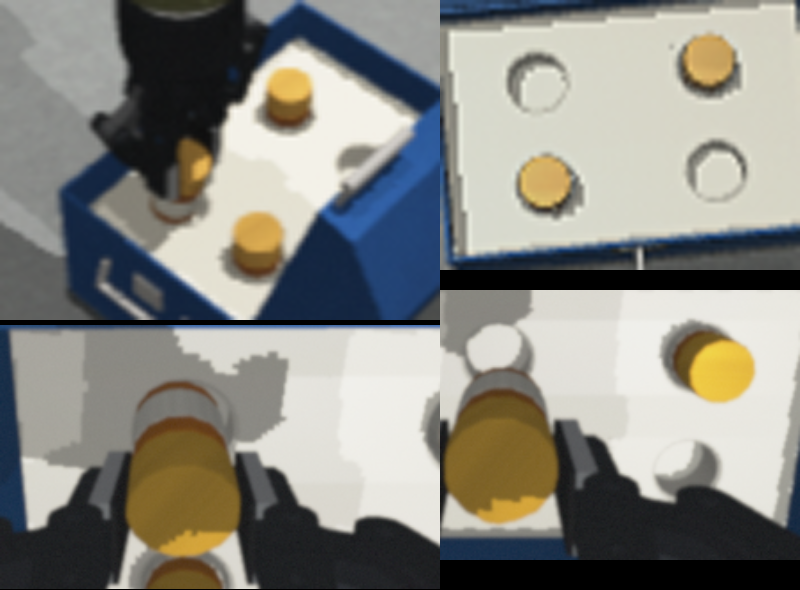

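```bash
python3 - <<'E'
from plan import *
o=manip.get_obs()["position"]
rows([(o+[0,0,.11],0,0),((.457,-.219,.19),0,0),((.457,-.219,.02),0,0),((.457,-.219,.004),0,0)])
E
```

```text
[0.2, -0.0, 0.1] [0.0, 0.0004, -0.11] [ 0.54  -0.051  0.193]
[0.2, -0.0, 0.1] [-0.16, -0.0969, -0.1073] [ 0.457 -0.219  0.19 ]
[0.2, -0.0, 0.1] [-0.1601, -0.0976, 0.0627] [ 0.457 -0.219  0.02 ]
[0.2, -0.0, 0.1] [-0.1601, -0.0976, 0.0787] [ 0.457 -0.219  0.004]
```

>>> move_arm:
  moves:
    - [0, 0, 0, 0, 0, -0.05, 0.02]
    - [0, 0, 0, 0, 0, -0.1, 0.02]
    - [0, 0, 0, 0, 0, -0.11, 0.02]
    - [0, 0, 0, -0.08, -0.05, -0.11, 0.02]
    - [0, 0, 0, -0.16, -0.097, -0.11, 0.02]
    - [0, 0, 0, -0.16, -0.097, -0.11, 0.02]
    - [0, 0, 0, -0.16, -0.097, -0.06, 0.02]
    - [0, 0, 0, -0.16, -0.097, -0.01, 0.02]
    - [0, 0, 0, -0.16, -0.097, 0.04, 0.02]
    - [0, 0, 0, -0.16, -0.097, 0.058, 0.02]

```text
clock: 19.45
position: [0.4496, -0.2189, 0.0175]
ee_rot: [0.677, 0.736, -0.002, -0.005]
ft_force: [0.4, 0.2, -0.5]
grip_width: 0.361
```

>>> move_arm:
  moves:
    - [0, 0, 0, 0, 0, 0.005, 0.02]
    - [0, 0, 0, 0, 0, 0.01, 0.02]
    - [0, 0, 0, 0, 0, 0.014, 0.02]
    - [0, 0, 0, 0, 0, 0.014, 0.02]

```text
clock: 19.85
position: [0.4537, -0.2195, 0.009]
ee_rot: [0.676, 0.737, -0.001, -0.001]
ft_force: [-0.3, -0.7, -1.1]
grip_width: 0.361
```

>>> move_arm:
  moves:
    - [0, 0, 0, 0, 0, 0.002, 0.02]
    - [0, 0, 0, 0, 0, 0.004, 0.02]
    - [0, 0, 0, 0, 0, 0.006, 0.02]
    - [0, 0, 0, 0, 0, 0.006, 0.02]

```text
clock: 20.25
position: [0.454, -0.2196, 0.0036]
ee_rot: [0.676, 0.737, -0.001, -0.001]
ft_force: [-3.3, 1.5, 13.0]
grip_width: 0.366
```

>>> move_arm:
  moves:
    - [0, 0, 0, 0, 0, -0.002, 0.02]
    - [0, 0, 0, 0, 0, -0.002, 0.065]
    - [0, 0, 0, 0, 0, -0.002, 0.065]
    - [0, 0, 0, 0, 0, -0.002, 0.065]
    - [0, 0, 0, 0, 0, -0.04, 0.065]
    - [0, 0, 0, 0, 0, -0.09, 0.065]
    - [0, 0, 0, 0, 0, -0.12, 0.065]
    - [0, 0, 0, 0, 0, -0.12, 0.065]

```text
clock: 21.05
position: [0.456, -0.2204, 0.1266]
ee_rot: [0.676, 0.737, -0.0, 0.002]
ft_force: [0.1, -0.5, -0.6]
grip_width: 0.765
```

```bash
cat > jar.py <<'E'
from plan import *
def jar(f):
    st()
    p=cams.camera_params("wrist");im=cams.camera("wrist")[:,:,::-1].copy();cv2.imwrite(f,im)
    h=cv2.cvtColor(im,cv2.COLOR_BGR2HSV);m=cv2.inRange(h,(15,120,100),(30,255,255))
    m=cv2.morphologyEx(m,cv2.MORPH_OPEN,np.ones((5,5)))
    for c in cv2.findContours(m,0,2)[0]:
        if cv2.contourArea(c)>300:
            (u,v),(a,b),_=cv2.fitEllipse(c); print("jar",round(u),round(v),round(a,1),round(b,1),onz(p,u,v,.055).round(4))
E
python3 - <<'E'
from jar import *
jar("pics/w13.png")
E
```

```text
21.05 [ 0.456  -0.2204  0.1266] [[-0.085, 0.996, 0.002], [0.996, 0.085, -0.002], [-0.003, 0.002, -1.0]] [ 0.1 -0.5 -0.6] 0.765 [ 0.63  0.14 -0.29  1.85  0.05  1.15  1.98]
jar 110 224 33.1 43.5 [ 0.5027 -0.3537  0.055 ]
jar 253 175 33.2 36.4 [ 0.4435 -0.2225  0.055 ]
```

```bash
python3 - <<'E'
from plan import *
rows([((.444,-.222,.06),0,0),((.444,-.222,-.003),0,0)])
E
```

```text
[-0.1, 0.1, 0.1] [-0.0011, -0.0108, 0.064] [ 0.444 -0.222  0.06 ]
[-0.1, 0.1, 0.1] [-0.001, -0.0107, 0.127] [ 0.444 -0.222 -0.003]
```

>>> move_arm:
  moves:
    - [0, 0, 0, -0.001, -0.011, 0.0, 0.065]
    - [0, 0, 0, -0.001, -0.011, 0.05, 0.065]
    - [0, 0, 0, -0.001, -0.011, 0.09, 0.065]
    - [0, 0, 0, -0.001, -0.011, 0.11, 0.065]
    - [0, 0, 0, -0.001, -0.011, 0.122, 0.065]
    - [0, 0, 0, -0.001, -0.011, 0.122, 0.065]

```text
clock: 21.7
position: [0.44, -0.2206, -0.0018]
ee_rot: [0.676, 0.737, -0.002, -0.004]
ft_force: [0.6, 0.5, 0.3]
grip_width: 0.762
```

>>> move_arm:
  moves:
    - [0, 0, 0, 0, 0.002, 0, 0.065]
    - [0, 0, 0, 0, 0.002, 0, 0.065]
    - [0, 0, 0, 0, 0.002, 0, 0.065]

```text
clock: 22.0
position: [0.4448, -0.2213, 0.0012]
ee_rot: [0.676, 0.737, -0.001, -0.001]
ft_force: [-0.4, 0.6, -0.2]
grip_width: 0.764
```

```bash
python3 - <<'E'
from jar import *
jar("pics/w14.png")
rows([((.4435,-.2222,-.003),0,0)])
E
```

```text
22.0 [ 0.4448 -0.2213  0.0012] [[-0.085, 0.996, -0.003], [0.996, 0.085, 0.0], [0.0, -0.003, -1.0]] [-0.4  0.6 -0.2] 0.764 [ 0.62  0.28 -0.28  1.98  0.1   0.89  1.95]
jar 68 282 22.5 88.5 [ 0.4676 -0.3119  0.055 ]
jar 252 247 62.7 74.6 [ 0.4407 -0.2225  0.055 ]
[-0.2, -0.0, 0.1] [-0.0008, -0.0012, 0.004] [ 0.444 -0.222 -0.003]
```

>>> move_arm:
  moves:
    - [0, 0, 0, -0.001, -0.001, 0.004, 0.065]
    - [0, 0, 0, -0.001, -0.001, 0.004, 0.03]
    - [0, 0, 0, -0.001, -0.001, 0.004, 0.02]
    - [0, 0, 0, -0.001, -0.001, 0.004, 0.02]
    - [0, 0, 0, -0.001, -0.001, 0.004, 0.02]
    - [0, 0, 0, -0.001, -0.001, 0.004, 0.02]
    - [0, 0, 0, -0.001, -0.001, 0.004, 0.02]
  grip_force: 60

```text
clock: 22.75
position: [0.4432, -0.2221, -0.0036]
ee_rot: [0.676, 0.737, -0.001, -0.002]
ft_force: [-0.6, 0.8, 3.4]
grip_width: 0.367
```

```bash
python3 - <<'E'
from jar import *
jar("pics/w15.png")
o=manip.get_obs()["position"]
A=np.array([.532,-.052,0])
rows([(A+[0,0,o[2]+.16],0,0),(A+[0,0,o[2]+.095],0,0)])
E
```

```text
22.75 [ 0.4432 -0.2221 -0.0036] [[-0.085, 0.996, -0.004], [0.996, 0.085, 0.001], [0.001, -0.004, -1.0]] [-0.6  0.8  3.4] 0.367 [ 0.62  0.29 -0.27  1.99  0.1   0.88  1.95]
jar 111 301 39.1 161.9 [ 0.4714 -0.2891  0.055 ]
jar 254 255 65.7 78.1 [ 0.4406 -0.2224  0.055 ]
[-0.2, -0.1, 0.1] [0.1621, 0.1023, -0.1602] [ 0.532 -0.052  0.156]
[-0.2, -0.1, 0.1] [0.1621, 0.1026, -0.0952] [ 0.532 -0.052  0.091]
```

>>> move_arm:
  moves:
    - [0, 0, 0, 0, 0, -0.05, 0.02]
    - [0, 0, 0, 0, 0, -0.1, 0.02]
    - [0, 0, 0, 0, 0, -0.15, 0.02]
    - [0, 0, 0, 0.05, 0.03, -0.16, 0.02]
    - [0, 0, 0, 0.1, 0.06, -0.16, 0.02]
    - [0, 0, 0, 0.14, 0.088, -0.16, 0.02]
    - [0, 0, 0, 0.162, 0.1025, -0.16, 0.02]
    - [0, 0, 0, 0.162, 0.1025, -0.13, 0.02]
    - [0, 0, 0, 0.162, 0.1025, -0.105, 0.02]
    - [0, 0, 0, 0.162, 0.1025, -0.105, 0.02]

```text
clock: 23.8
position: [0.5293, -0.0516, 0.0974]
ee_rot: [0.676, 0.737, -0.003, -0.005]
ft_force: [-1.3, -0.1, -1.0]
grip_width: 0.367
```

>>> move_arm:
  moves:
    - [0, 0, 0, 0, 0, 0, 0.02]
    - [0, 0, 0, 0, 0, 0, 0.02]
    - [0, 0, 0, 0, 0, 0, 0.02]

```text
clock: 24.1
position: [0.5327, -0.0523, 0.1023]
ee_rot: [0.676, 0.736, -0.001, -0.001]
ft_force: [-0.5, 0.4, -1.1]
grip_width: 0.365
```

```bash
python3 - <<'E'
from see import *
see("pics/w16.png")
rows([((.532,-.052,.101),0,0)])
E
```

```text
24.1 [ 0.5327 -0.0523  0.1023] [[-0.085, 0.996, -0.002], [0.996, 0.085, 0.001], [0.001, -0.002, -1.0]] [-0.5  0.4 -1.1] 0.365 [ 0.4   0.25 -0.43  1.8   0.11  1.13  1.58]
amber [396, 0, 56, 58, 2100] [422.9  26.9] [0.4153 0.0267 0.115 ]
amber [393, 194, 63, 55, 2403] [425.5 220.7] [0.5217 0.0544 0.115 ]
amber [221, 219, 66, 96, 4832] [253.8 264.7] [ 0.5613 -0.0497  0.115 ]
exp [[430.0, 222.0], [253.0, 314.0], [253.0, 206.0], [392.0, 288.0]]
[-0.1, -0.0, 0.0] [0.0003, -0.0005, 0.0011] [ 0.532 -0.052  0.101]
```

>>> move_arm:
  moves:
    - [0, 0, 0, 0, -0.0005, 0.003, 0.02]
    - [0, 0, 0, 0, -0.0005, 0.006, 0.02]
    - [0, 0, 0, 0, -0.0005, 0.01, 0.02]
    - [0, 0, 0, 0, -0.0005, 0.014, 0.02]
    - [0, 0, 0, 0, -0.0005, 0.018, 0.02]
    - [0, 0, 0, 0, -0.0005, 0.022, 0.02]
    - [0, 0, 0, 0, -0.0005, 0.026, 0.02]
    - [0, 0, 0, 0, -0.0005, 0.028, 0.02]

```text
clock: 24.95
position: [0.531, -0.052, 0.0724]
ee_rot: [0.676, 0.737, -0.001, -0.002]
ft_force: [-0.7, 0.9, -1.0]
grip_width: 0.367
```

>>> move_arm:
  moves:
    - [0, 0, 0, 0, 0, 0.004, 0.02]
    - [0, 0, 0, 0, 0, 0.008, 0.02]
    - [0, 0, 0, 0, 0, 0.012, 0.02]
    - [0, 0, 0, 0, 0, 0.015, 0.02]
    - [0, 0, 0, 0, 0, 0.015, 0.02]
    - [0, 0, 0, 0, 0, 0.015, 0.02]

```text
clock: 25.55
position: [0.5312, -0.052, 0.0579]
ee_rot: [0.676, 0.737, -0.001, -0.002]
ft_force: [-0.4, 0.7, -0.7]
grip_width: 0.365
```

>>> move_arm:
  moves:
    - [0, 0, 0, 0, 0, 0.001, 0.02]
    - [0, 0, 0, 0, 0, 0.002, 0.02]
    - [0, 0, 0, 0, 0, 0.002, 0.02]

```text
clock: 25.85
position: [0.5315, -0.052, 0.0564]
ee_rot: [0.676, 0.737, -0.001, -0.002]
ft_force: [-1.2, 0.4, 3.4]
grip_width: 0.366
```

>>> move_arm:
  moves:
    - [0, 0, 0, 0, 0, 0, 0.055]
    - [0, 0, 0, 0, 0, 0, 0.055]
    - [0, 0, 0, 0, 0, 0, 0.055]
    - [0, 0, 0, 0, 0, 0, 0.055]
    - [0, 0, 0, 0, 0, -0.02, 0.055]
    - [0, 0, 0, 0, 0, -0.06, 0.055]
    - [0, 0, 0, 0, 0, -0.11, 0.055]
    - [0, 0, 0, 0, 0, -0.15, 0.055]
    - [0, 0, 0, 0, 0, -0.15, 0.055]

```text
clock: 26.75
position: [0.5347, -0.0521, 0.2119]
ee_rot: [0.676, 0.737, 0.002, 0.002]
ft_force: [1.0, 0.2, -0.9]
grip_width: 0.644
```

```bash
python3 - <<'E'
from jar import *
im,p=snap("top","pics/t17.png")
st()
rows([((.5045,-.3565,.20),0,0),((.5045,-.3565,.12),0,0)])
E
```

```text
26.8 [ 0.5334 -0.0521  0.2088] [[-0.085, 0.996, 0.001], [0.996, 0.085, 0.0], [0.0, 0.001, -1.0]] [-0.2 -0.7 -1.1] 0.644 [ 0.41  0.16 -0.44  1.66  0.07  1.33  1.61]
[0.1, -0.0, 0.1] [-0.3008, -0.0548, 0.0087] [ 0.504 -0.356  0.2  ]
[0.1, -0.0, 0.1] [-0.3008, -0.0548, 0.0887] [ 0.504 -0.356  0.12 ]
```

>>> move_arm:
  moves:
    - [0, 0, 0, -0.06, -0.011, 0, 0.065]
    - [0, 0, 0, -0.11, -0.02, 0, 0.065]
    - [0, 0, 0, -0.16, -0.03, 0, 0.065]
    - [0, 0, 0, -0.21, -0.04, 0, 0.065]
    - [0, 0, 0, -0.26, -0.048, 0, 0.065]
    - [0, 0, 0, -0.3, -0.054, 0.02, 0.065]
    - [0, 0, 0, -0.301, -0.055, 0.06, 0.065]
    - [0, 0, 0, -0.301, -0.055, 0.088, 0.065]
    - [0, 0, 0, -0.301, -0.055, 0.088, 0.065]
    - [0, 0, 0, -0.301, -0.055, 0.088, 0.065]

```text
clock: 27.8
position: [0.5023, -0.356, 0.1176]
ee_rot: [0.676, 0.737, -0.001, -0.003]
ft_force: [-0.4, -0.3, 1.0]
grip_width: 0.755
```

```bash
python3 - <<'E'
from jar import *
jar("pics/w18.png")
# verify jar_a in pocket: amber caps in top view (t17 had arm above) -> take new
im,p=snap("top","pics/t18.png")
t=cv2.imread("pics/t18.png");h=cv2.cvtColor(t,cv2.COLOR_BGR2HSV);m=cv2.inRange(h,(10,110,90),(28,255,255))[:250]
N,l,s,ce=cv2.connectedComponentsWithStats(m)
for i in range(1,N):
    if 40<s[i,4]<150 and ce[i][1]>100: print(s[i].tolist(),ce[i].round(1),onz(p,*ce[i],.115).round(4))
print(fit.w(-34,-55,115))
E
```

```text
27.8 [ 0.5023 -0.356   0.1176] [[-0.086, 0.996, -0.005], [0.996, 0.086, 0.002], [0.002, -0.005, -1.0]] [-0.4 -0.3  1. ] 0.755 [ 0.72  0.38 -0.23  1.57  0.09  1.2   2.13]
jar 250 194 34.3 38.1 [ 0.5049 -0.3591  0.055 ]
[264, 153, 11, 11, 98] [269.1 158.1] [ 0.5993 -0.0443  0.115 ]
[267, 177, 11, 11, 100] [271.9 182. ] [ 0.531  -0.0514  0.115 ]
[228, 180, 11, 11, 101] [232.8 185. ] [0.5227 0.0588 0.115 ]
[220, 229, 14, 15, 139] [226.6 235.9] [0.3803 0.0762 0.115 ]
[ 0.53136119 -0.05255986  0.115     ]
```

>>> move_arm:
  moves:
    - [0, 0, 0, -0.0025, 0.0005, 0.03, 0.065]
    - [0, 0, 0, -0.0025, 0.0005, 0.06, 0.065]
    - [0, 0, 0, -0.0025, 0.0005, 0.09, 0.065]
    - [0, 0, 0, -0.0025, 0.0005, 0.11, 0.065]
    - [0, 0, 0, -0.0025, 0.0005, 0.12, 0.065]
    - [0, 0, 0, -0.0025, 0.0005, 0.12, 0.065]
    - [0, 0, 0, -0.0025, 0.0005, 0.12, 0.065]
    - [0, 0, 0, -0.0025, 0.0005, 0.12, 0.065]

```text
clock: 28.7
position: [0.5036, -0.3596, -0.0004]
ee_rot: [0.676, 0.737, -0.001, -0.001]
ft_force: [-0.5, -0.4, -0.4]
grip_width: 0.76
```

```bash
python3 - <<'E'
from jar import *
jar("pics/w19.png")
rows([((.505,-.3591,-.003),0,0)])
E
```

```text
28.7 [ 5.036e-01 -3.596e-01 -4.000e-04] [[-0.085, 0.996, -0.002], [0.996, 0.085, -0.001], [-0.0, -0.002, -1.0]] [-0.5 -0.4 -0.4] 0.76 [ 0.71  0.51 -0.22  1.67  0.13  0.98  2.11]
jar 254 255 63.1 76.6 [ 0.5027 -0.3593  0.055 ]
jar 110 170 12.9 75.0 [ 0.4672 -0.4261  0.055 ]
[-0.1, 0.0, 0.1] [0.0003, 0.0016, 0.0023] [ 0.505 -0.359 -0.003]
```

>>> move_arm:
  moves:
    - [0, 0, 0, 0, 0.001, 0.0025, 0.065]
    - [0, 0, 0, 0, 0.001, 0.0025, 0.03]
    - [0, 0, 0, 0, 0.001, 0.0025, 0.02]
    - [0, 0, 0, 0, 0.001, 0.0025, 0.02]
    - [0, 0, 0, 0, 0.001, 0.0025, 0.02]
    - [0, 0, 0, 0, 0.001, 0.0025, 0.02]
    - [0, 0, 0, 0, 0.001, 0.0025, 0.02]
  grip_force: 60

```text
clock: 29.45
position: [0.5037, -0.3591, -0.0044]
ee_rot: [0.676, 0.737, -0.001, -0.002]
ft_force: [-0.2, -0.0, 3.4]
grip_width: 0.365
```

```bash
python3 - <<'E'
from jar import *
jar("pics/w20.png")
o=manip.get_obs()["position"]
B=fit.w(34,55,0)+[0,.0005,0]
print(B)
rows([((.505,-.359,.197),0,0),(B+[0,0,o[2]+.2],0,0),(B+[0,0,o[2]+.105],0,0)])
E
```

```text
29.45 [ 0.5037 -0.3591 -0.0044] [[-0.085, 0.996, -0.004], [0.996, 0.085, 0.001], [0.001, -0.004, -1.0]] [-0.2 -0.   3.4] 0.365 [ 0.71  0.51 -0.22  1.67  0.13  0.98  2.11]
jar 254 259 66.4 78.3 [ 0.5026 -0.3591  0.055 ]
jar 105 164 16.7 72.8 [ 0.4638 -0.4254  0.055 ]
[0.5898625  0.06327268 0.        ]
[-0.2, -0.1, 0.1] [0.0001, 0.0005, -0.2014] [ 0.505 -0.359  0.197]
[-0.2, -0.1, 0.1] [0.4136, 0.1211, -0.2001] [0.59  0.063 0.196]
[-0.2, -0.1, 0.1] [0.4135, 0.1215, -0.1051] [0.59  0.063 0.101]
```

>>> move_arm:
  moves:
    - [0, 0, 0, 0, 0, -0.05, 0.02]
    - [0, 0, 0, 0, 0, -0.1, 0.02]
    - [0, 0, 0, 0, 0, -0.15, 0.02]
    - [0, 0, 0, 0.03, 0.009, -0.19, 0.02]
    - [0, 0, 0, 0.075, 0.022, -0.2, 0.02]
    - [0, 0, 0, 0.12, 0.035, -0.2, 0.02]
    - [0, 0, 0, 0.165, 0.048, -0.2, 0.02]
    - [0, 0, 0, 0.21, 0.062, -0.2, 0.02]
    - [0, 0, 0, 0.255, 0.075, -0.2, 0.02]
    - [0, 0, 0, 0.3, 0.088, -0.2, 0.02]

```text
clock: 30.5
position: [0.5662, -0.0509, 0.195]
ee_rot: [0.676, 0.737, -0.001, -0.002]
ft_force: [0.1, -0.5, -1.0]
grip_width: 0.362
```

```bash
python3 - <<'E'
from plan import *
st()
rows([((.5893,.0632,.18),0,0),((.5893,.0632,.1),0,0)])
E
```

```text
30.5 [ 0.5662 -0.0509  0.195 ] [[-0.085, 0.996, -0.005], [0.996, 0.085, 0.001], [0.001, -0.005, -1.0]] [ 0.1 -0.5 -1. ] 0.362 [ 0.37  0.24 -0.42  1.6   0.1   1.33  1.59]
[-0.3, -0.1, 0.1] [0.1117, 0.0328, 0.015] [0.589 0.063 0.18 ]
[-0.3, -0.1, 0.1] [0.1116, 0.0332, 0.0949] [0.589 0.063 0.1  ]
```

>>> move_arm:
  moves:
    - [-0.2, 0, 0, 0.045, 0.013, 0, 0.02]
    - [-0.2, 0, 0, 0.09, 0.026, 0, 0.02]
    - [-0.2, 0, 0, 0.1115, 0.033, 0.015, 0.02]
    - [-0.2, 0, 0, 0.1115, 0.033, 0.05, 0.02]
    - [-0.2, 0, 0, 0.1115, 0.033, 0.08, 0.02]
    - [-0.2, 0, 0, 0.1115, 0.033, 0.092, 0.02]
    - [-0.2, 0, 0, 0.1115, 0.033, 0.092, 0.02]
    - [-0.2, 0, 0, 0.1115, 0.033, 0.092, 0.02]
    - [-0.2, 0, 0, 0.1115, 0.033, 0.092, 0.02]

```text
clock: 31.4
position: [0.5905, 0.0614, 0.1051]
ee_rot: [0.676, 0.737, 0.001, 0.0]
ft_force: [-0.9, 0.7, -1.3]
grip_width: 0.369
```

```bash
python3 - <<'E'
from plan import *
st()
rows([((.5893,.0632,.1),0,0),((.5893,.0632,.07),0,0)])
E
```

```text
31.4 [0.5905 0.0614 0.1051] [[-0.085, 0.996, 0.002], [0.996, 0.085, 0.001], [0.001, 0.002, -1.0]] [-0.9  0.7 -1.3] 0.369 [ 0.2   0.37 -0.47  1.64  0.18  1.17  1.35]
[0.1, -0.1, 0.0] [0.0019, -0.001, 0.0051] [0.589 0.063 0.1  ]
[0.1, -0.1, 0.0] [0.0019, -0.0011, 0.0351] [0.589 0.063 0.07 ]
```

>>> move_arm:
  moves:
    - [0, 0, 0, 0.0017, 0, 0.0, 0.02]
    - [0, 0, 0, 0.0017, 0, 0.004, 0.02]
    - [0, 0, 0, 0.0017, 0, 0.008, 0.02]
    - [0, 0, 0, 0.0017, 0, 0.012, 0.02]
    - [0, 0, 0, 0.0017, 0, 0.016, 0.02]
    - [0, 0, 0, 0.0017, 0, 0.02, 0.02]
    - [0, 0, 0, 0.0017, 0, 0.024, 0.02]
    - [0, 0, 0, 0.0017, 0, 0.027, 0.02]

```text
clock: 32.2
position: [0.5891, 0.063, 0.0758]
ee_rot: [0.676, 0.737, 0.0, -0.001]
ft_force: [-0.1, -0.0, 0.1]
grip_width: 0.365
```

>>> move_arm:
  moves:
    - [0, 0, 0, 0, 0, 0.004, 0.02]
    - [0, 0, 0, 0, 0, 0.008, 0.02]
    - [0, 0, 0, 0, 0, 0.012, 0.02]
    - [0, 0, 0, 0, 0, 0.016, 0.02]
    - [0, 0, 0, 0, 0, 0.019, 0.02]
    - [0, 0, 0, 0, 0, 0.019, 0.02]
    - [0, 0, 0, 0, 0, 0.019, 0.02]

```text
clock: 32.9
position: [0.5893, 0.0631, 0.0573]
ee_rot: [0.676, 0.737, 0.0, -0.001]
ft_force: [-1.1, 0.6, -1.5]
grip_width: 0.367
```

>>> move_arm:
  moves:
    - [0, 0, 0, 0, 0, 0.001, 0.02]
    - [0, 0, 0, 0, 0, 0.002, 0.02]
    - [0, 0, 0, 0, 0, 0.002, 0.02]

```text
clock: 33.2
position: [0.5895, 0.0631, 0.0556]
ee_rot: [0.676, 0.737, 0.0, -0.001]
ft_force: [0.3, -0.6, 2.2]
grip_width: 0.365
```

Floor contact (fz −1.5 → +2.2 N at the expected height). Now I'll release and retreat straight up, then back toward the robot.

>>> move_arm:
  moves:
    - [0, 0, 0, 0, 0, 0, 0.055]
    - [0, 0, 0, 0, 0, 0, 0.055]
    - [0, 0, 0, 0, 0, 0, 0.055]
    - [0, 0, 0, 0, 0, 0, 0.055]
    - [0, 0, 0, 0, 0, -0.02, 0.055]
    - [0, 0, 0, 0, 0, -0.06, 0.055]
    - [0, 0, 0, 0, 0, -0.11, 0.055]
    - [0, 0, 0, 0, 0, -0.16, 0.055]
    - [0, 0, 0, 0, -0.05, -0.2, 0.055]
    - [0, 0, 0, 0, -0.1, -0.2, 0.055]

```text
clock: 34.2
position: [0.5025, 0.0561, 0.2572]
ee_rot: [0.676, 0.737, 0.003, 0.001]
ft_force: [0.5, 1.2, 1.5]
grip_width: 0.643
```

>>> move_arm:
  moves:
    - [0, 0, 0, -0.05, -0.04, 0, 0.055]
    - [0, 0, 0, -0.1, -0.05, 0, 0.055]
    - [0, 0, 0, -0.15, -0.05, 0, 0.055]
    - [0, 0, 0, -0.2, -0.05, 0, 0.055]
    - [0, 0, 0, -0.25, -0.05, 0, 0.055]
    - [0, 0, 0, -0.3, -0.05, 0, 0.055]
    - [0, 0, 0, -0.35, -0.05, 0, 0.055]
    - [0, 0, 0, -0.35, -0.05, 0, 0.055]

```text
clock: 35.0
position: [0.4795, -0.3037, 0.2525]
ee_rot: [0.679, 0.734, -0.001, -0.001]
ft_force: [0.1, 0.7, -0.4]
grip_width: 0.644
```

```bash
python3 - <<'E'
from lid import *
st()
im,p=snap("top","pics/t21.png"); im2,ps=snap("scene","pics/s21.png")
t=cv2.imread("pics/t21.png");h=cv2.cvtColor(t,cv2.COLOR_BGR2HSV)
def blobs(t,p,lo,hi,z,box):
    m=cv2.inRange(cv2.cvtColor(t,cv2.COLOR_BGR2HSV),lo,hi); N,l,s,ce=cv2.connectedComponentsWithStats(m)
    for i in range(1,N):
        if 30<s[i,4]<250 and box[0]<ce[i][0]<box[2] and box[1]<ce[i][1]<box[3]: print(s[i].tolist(),ce[i].round(1),onz(p,*ce[i],z).round(4))
blobs(t,p,(10,110,90),(28,255,255),.115,(200,120,420,250))
for q in [(-34,55),(34,-55),(-34,-55),(34,55)]: print("exp",fit.w(*q,115).round(4))
t0=cv2.imread("pics/t0.png");print("green/turq before/after")
for I in (t0,t): blobs(I,p,(45,100,60),(95,255,255),.055,(340,150,420,250)); print('-')
# lid: front-edge lips (bright, unsaturated) in top view vs predicted by angle
g=((h[...,2]>140)&(h[...,1]<45)).astype(np.uint8)
N,l,s,ce=cv2.connectedComponentsWithStats(g[90:160,195:310])
print([(s[i].tolist(),(ce[i]+[195,90]).round(1).tolist()) for i in range(1,N) if s[i,4]>10])
for a in (1.5,1.7,1.85):
  f=lambda y,x,z:fit.w(80+x*np.cos(a)+z*np.sin(a),y,120-x*np.sin(a)+z*np.cos(a))
  print(a,[np.round(proj(p,f(y,-178,4)),1).tolist() for y in (85,-85)],"topcam", np.round(proj(ps,f(85,-169,2)),1),"scene")
d=cv2.absdiff(cv2.cvtColor(cv2.imread("pics/t10.png"),6),cv2.cvtColor(t,6))
print("diff lid region t10->t21",d[90:150,200:310].mean().round(2),"obj regions", d[225:245,205:240].mean().round(2), d[110:165,315:375].mean().round(2))
E
```

```text
35.0 [ 0.4795 -0.3037  0.2525] [[-0.079, 0.997, -0.002], [0.997, 0.079, -0.0], [-0.0, -0.002, -1.0]] [ 0.1  0.7 -0.4] 0.644 [ 0.62  0.19 -0.16  1.52  0.03  1.43  2.11]
[347, 132, 7, 6, 35] [349.8 134.6] [ 0.6668 -0.2765  0.115 ]
[264, 153, 11, 11, 97] [269.2 158.1] [ 0.5994 -0.0444  0.115 ]
[226, 156, 11, 11, 98] [231.2 161.2] [0.5907 0.0633 0.115 ]
[325, 160, 7, 6, 32] [328.1 162.5] [ 0.5861 -0.2122  0.115 ]
[267, 177, 11, 11, 100] [271.9 182. ] [ 0.531  -0.0514  0.115 ]
[228, 180, 11, 11, 101] [232.8 185. ] [0.5227 0.0588 0.115 ]
[220, 229, 14, 15, 138] [226.6 235.8] [0.3805 0.0763 0.115 ]
exp [0.5221 0.057  0.115 ]
exp [ 0.5991 -0.0468  0.115 ]
exp [ 0.5314 -0.0526  0.115 ]
exp [0.5899 0.0628 0.115 ]
green/turq before/after
[354, 165, 14, 13, 128] [360.6 170.9] [ 0.5708 -0.3206  0.055 ]
[377, 217, 16, 10, 134] [384.7 221.6] [ 0.4191 -0.3873  0.055 ]
-
[354, 165, 14, 12, 128] [360.7 170.9] [ 0.5709 -0.3208  0.055 ]
[377, 217, 16, 10, 116] [385.3 221.5] [ 0.4195 -0.3888  0.055 ]
-
[([44, 0, 14, 10, 89], [245.3, 94.6]), ([77, 12, 20, 3, 36], [281.8, 103.2]), ([8, 18, 20, 3, 36], [212.9, 109.1]), ([15, 54, 80, 16, 873], [252.5, 152.7])]
1.5 [[214.9, 134.2], [285.0, 128.2]] topcam [310.9 149.2] scene
1.7 [[213.8, 120.1], [283.5, 114.2]] topcam [322.7 156.3] scene
1.85 [[213.1, 110.4], [282.2, 104.6]] topcam [331.3 163.2] scene
diff lid region t10->t21 1.48 obj regions 2.14 3.22
```

```bash
python3 - <<'E'
from lid import *
p=cams.camera_params("top");t=cv2.imread("pics/t21.png");h=cv2.cvtColor(t,cv2.COLOR_BGR2HSV)
g=((h[...,2]>110)&(h[...,1]<45)).astype(np.uint8)
print("leaf bright rows at cols 240-252:",[(r,int(g[r,238:256].sum())) for r in range(62,114,2)])
a=1.85
for th in (2.6,3.0,3.4,3.6):
    out=[]
    for r,o in ((0,0),(60,0),(60,16)):
        x=-166-r*np.sin(th)-o*np.cos(th); z=26-r*np.cos(th)+o*np.sin(th)
        out.append(np.round(proj(p,fit.w(80+x*np.cos(a)+z*np.sin(a),0,120-x*np.sin(a)+z*np.cos(a))),1).tolist())
    print(th,out)
print(manip.hand_in())
E
```

```text
leaf bright rows at cols 240-252: [(62, 1), (64, 0), (66, 0), (68, 0), (70, 2), (72, 5), (74, 5), (76, 0), (78, 0), (80, 0), (82, 0), (84, 0), (86, 12), (88, 18), (90, 14), (92, 13), (94, 18), (96, 18), (98, 18), (100, 5), (102, 0), (104, 0), (106, 0), (108, 0), (110, 0), (112, 0)]
2.6 [[247.1, 102.7], [245.0, 78.0], [244.9, 78.7]]
3.0 [[247.1, 102.7], [245.0, 80.9], [245.1, 84.0]]
3.4 [[247.1, 102.7], [245.3, 87.0], [245.6, 91.9]]
3.6 [[247.1, 102.7], [245.6, 91.0], [246.0, 96.5]]
the job is handed in; nothing more can be done
None
```

I handed the job in at about 35 s. Both amber jars are in the chest with the lid fully open, but my checks disagree on whether the hasp is folded all the way to its stop.

- **Hasp:** I pinched the tab, swung the leaf off the staple and folded it back onto the lid while the lid was shut, until it met about 80 N of resistance. That force pointed straight out of the slope, so it may have been my fingertips on the lid rather than the hasp's stop. The wrist picture taken then fitted the 3.6 rad stop. The top view taken just before hand-in fits about 3.4 rad. The leaf is well past vertical and leaning on the lid side.
- **Lid:** I lifted it by the right finger lift. The pinch slipped off at about 1.75 rad, so I pushed the lid the rest of the way to its stop. In the last top view both lifts sit within about 1.5 px of where they would be at 1.85 rad, and the lid stayed there by itself.
- **Jars:** The first try at the front-right pocket (pocket_a) caught on its rim and tilted the jar. I set it back on the counter, gripped it again and lowered it in cleanly. The other jar went into the back-left pocket first time. Each touched the floor within about 1 mm of the expected height, at a few newtons, before I let go. Their caps are within about 1.5 mm of the pocket centres in the last top view.
- **Other things:** The two stored jars, the padlock and the turquoise jar measured unmoved. The green jar measured about 0.5 px off with the arm over it, which I take to be partial hiding. I made only a rough check of the bottle and palette area, and none of the cast, brush or articulator.

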